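Load a mower axle into V-blocks for drilling

ROBOT

A 6-joint arm with a two-finger parallel gripper is mounted at the origin on the work surface. World frame = base frame: x ahead of the robot, y to its left, z up, the work surface at z = 0. Lengths are in m, angles in degrees, forces in N, time in s.
With the tool pointing down it reaches from about 0.4 to 0.825 m from the base axis. Payload 7 kg.
Tool frame: the origin (TCP) lies at the very end of the fingers, on their centre line; the grasp point (between the pads) lies 19 mm behind it; y points along the fingers, x is the direction in which the jaws open and shut, and the axes are right-handed (so a half turn about y gives the same grasp; the last joint's range is limited). The gripper opens to 88 mm and grips with 3 to 60 N. Pads are 19 mm wide; open, the fingers measure 130 mm over their backs; the gripper's body (78 mm by 193 mm) begins 47 mm behind the grasp point.
Start: joints at [81.996, 20.546, 0.682, 0, -70.136, -16.507], TCP at [0.28, 0.614, 0.227] pointing down, gripper open.
Joint ranges: [-176.03, 176.03], [-82.01, 121.73], [-58.28, 71.71], [-173.87, 95.51], [-174.79, -0.11], [-173.66, 173.66]. Speed limits (degrees/s): [136.94, 136.94, 172.46, 180, 180, 180].

INTERFACE

Orientations are given as [roll, pitch, yaw] about the fixed x, y, z axes, in that order (R = Rz(yaw) Ry(pitch) Rx(roll)).
In Python, from cell import read_state, optics, manip, spotter gives the robot as it stands.
- The arm moves only by the tool jog_arm, never from a script. Its argument "rows" is a list of rows, each an object of numbers: "tx", "ty", "tz": the shift along the world's x, y, z in mm; "yaw": the turn about the world's z in rad; "hand": the opening, from -1 (shut) to 1 (fully open). A call has 1 to 8 rows; each row shifts and turns the commanded pose from where the row before left it; what a row does not reach is not made up. A row lasts 1/8 s, in which the tool goes at most 62.5 mm and 10.7 degrees, less where a joint would pass 70% of its speed; a pose out of reach is approached as far as the arm can. A call is refused whole if a number of a shift passes 62.5 or a number of a turn 0.188, either way. A call with a gripper value outside its range is refused whole. The fingers move at their own pace and stop on an object; "grip_force" is the grip in N (left out, the last holds). Time passes only in rows, so rows that do not move let the fingers close. It gives the time, the measured TCP pose, the force and the opening at its end, in the units of the state.
- read_state(): the state, without advancing time (a new reading comes with each control period).
- optics.get_image(name): name is "side" or "top" or "wrist"; returns the picture (420x560x3 uint8, blue, green, red); there is no depth.
- optics.get_calibration(name): a dict with "mtx" (3x3 intrinsics, pixels), "D" ([k1, k2, p1, p2, k3] as OpenCV has them; the pictures are not rectified), "position" and "orientation" of the camera in the world; the wrist camera has in their place "mount" (4x4, takes a point from camera to tool coordinates, whose origin is the TCP and whose axes are the tool frame's). Camera axes: x right, y down, z forward; pixel columns grow to the right and rows downward; lengths in m; the calibration is good to about 2 mm. A picture is of the moment at which its call begins: read the wrist's pose just before it. get_calibration takes no time and is no camera call.
- manip.hand_in(): hands the job in, once; it reports no verdict.
Trained networks look in the newest picture that a camera, given by its name, has taken for a name from the list of things; names that differ only in an ending like _2 or _b are one class to them, and where a whole thing is asked for, a point or a joint stands for the part that bears it (a point fixed in the world has none). Each returns a list of dicts, best first, with "conf" (0 to 1); they miss things now and then, are a little off and sometimes report something else, mostly with a low value. They report only what shows in the picture. A call takes as long as a camera call.
- spotter.regions_of(thing, camera): "mask" (420x560 bool, what is visible of it) and "xy" ([column, row] in pixels, amid what is visible of it).
The state is a dict: "time": time; "joints": joint angles; "qd": joint speeds; "joint_torque": joint torques, N m; "position": TCP position; "ee_rot": TCP orientation; "wrist_force": force on the tool from outside, world axes, zero at the start; "moment": the same for the moment, N m; "opening": finger opening in m.
Only numpy, scipy, OpenCV 4.12 (cv2) and the standard library are available. Lean on these libraries where they do the work, as an engineer would, in place of code of your own. Each camera call takes 0.05 s, during which the arm holds its last target.

TASK

Take the steel mower axle from its wooden cradle and lower it gently into the two V-blocks of the drilling fixture, narrow end towards the spring stop, so that it lies centred in both. Slide it along the V-blocks until it has pushed the spring plunger of the stop fully in, then swing the hold-down arm over and press its pad down onto the axle. Do not drop or force anything, leave the other things on the bench alone, and leave the axle clamped and let go.

Things in the scene. Friction and masses are not known exactly. Their poses are not given: they have to be found in the camera images.
- shaft_center (a point): Mid-length point, on the axis, of the loose steel axle: round bar 260 mm long, about 0.6 kg, 30 mm in diameter but for the last 15 mm at its +x end, 18 mm (narrow end). At the middle two collars (40 mm in diameter, 6 mm thick) leave a 32 mm wide groove for the grip. x runs along the axle to the narrow end. It starts level in the cradle, axis 43 mm above the bench.
- shaft_nose (a point): Centre of the end face of the axle's narrow end (130 mm from the middle along +x of shaft_center).
- cradle: Fixed wooden cradle the axle starts on: two notched battens 24 mm thick, 40 mm high, 100 mm wide, centred 85 mm either side of the origin along x. Between them the space under the axle is open to the bench, but for two 10 mm high rails 38 to 50 mm either side of the axis. Origin: on the bench under its middle.
- fixture: Fixed drilling fixture: grey base plate 335 x 150 x 12 mm with two V-blocks and an end stop in line along x. Origin: on the bench surface below the line of the V's; z up, x along the V's towards the end stop, y towards the hinge of the hold-down arm. A seated axle has its axis at y = 0, 65 mm above the bench. Between the V-blocks is a free gap down to the base plate.
- vee_a (a point): Middle of the seated axle's axis over the steel 90-degree V-block far from the stop (fixture x = -80 mm, z = 65 mm). V-block: 26 mm thick along x, mouth 59 mm wide, top 73 mm above the bench.
- vee_b (a point): The same over the like V-block near the stop (fixture x = +78 mm). With its middle at fixture x = -34 to -28 mm the axle's full diameter rests in both V's.
- stop_track (a point): Middle of the 34 mm range in which the end stop (grey block 48 mm wide, 98 mm high, round plunger towards -x) is locked, on the axle's line; where in it is not reported. With the plunger fully in, the axle's middle is between fixture x = -17 and +17 mm: feel for it. With its middle at x = -28 mm or less the axle is clear of the plunger.
- plunger (a joint): How far the spring plunger of the end stop is pushed in, in m: 0 free, 0.008 fully in, a hard stop (do not ram it). The spring is light, 0.4 N rising to 1.3 N; the axle's own friction in the V's (4 to 7 N, more if pressed down) holds it in when let go.
- clamp (a joint): Angle of the hold-down arm in rad: starts between 0 and 0.2 (open, leaning away from the V's; at 0 it leans 40 degrees back from upright), upright at 0.70; at 2.27 it lies level with its rubber pad on top of a seated axle. Stiff hinge (0.3 N m): it stays where it is left. Push it over from its outer (+y) side; 5 to 10 N down at its tip seats it.
- clamp_hinge (a point): Hinge axis of the hold-down arm, over the V-block near the stop: fixture x = 78, y = 56, z = 94 mm. The axis is parallel to the fixture's x; positive turns go from +y over the top to -y.
- clamp_tip (a point): Centre of the black round bar (18 mm in diameter, 26 mm long along the hinge axis) near the free end of the hold-down arm, 102 mm from the hinge. The arm is a dark steel bar 20 mm wide, 12 mm thick, ending 6 mm past it; its pad is 56 mm from the hinge.
- bottle: Green plastic bottle, 72 mm across, 170 mm tall; not part of the job. Origin: centre of its underside.
- pot: Terracotta flower pot, 100 mm across, 85 mm tall; not part of the job. Origin: centre of its underside.
- jar: Glass jar with a steel lid, 60 mm across, 75 mm tall, standing beside the fixture; not part of the job. Origin: centre of its underside.
- tin: Plain steel tin, 68 mm across, 90 mm tall, standing near the cradle; not part of the job. Origin: centre of its underside.
- wrench: Steel wrench lying beside the cradle, about 190 mm long; not part of the job. Origin: centre of its underside.
- hammer: Hammer lying on the bench; not part of the job. Origin: centre of its underside.
- brush: Brush lying on the bench; not part of the job. Origin: centre of its underside.

How it is judged (in metres and radians):
On the way, in this order (a step that is already met when the one before it is completed fails the run):
1. the axle lies centred in both V-blocks, narrow end holding the plunger in, while the hold-down arm is still open (y of shaft_center in the frame of fixture between -0.002 and 0.002 m and z of shaft_center in the frame of fixture between 0.063 and 0.0672 m and angle between the x axis of shaft_center and the x axis of fixture, either way round below 0.025 rad and x of shaft_nose in the frame of fixture above 0.08 m and value of joint plunger above 0.006 m and value of joint clamp below 0.9 rad), for 0.2 s.
2. the hold-down arm is swung over with its pad down on the axle (value of joint clamp above 2.235 rad), for 0.2 s.
At the end, for the whole second after the job is handed in: The axle rests in both V-blocks (axis within 2 mm of the middle of the V's and of the seated height of 65 mm, within 0.025 rad of their line), narrow end towards the stop, holding the plunger in by more than 6 of its 8 mm; the hold-down arm lies on it (2.235 to 2.33 rad); the axle is at rest (y of shaft_center in the frame of fixture between -0.002 and 0.002 m and z of shaft_center in the frame of fixture between 0.063 and 0.0672 m and angle between the x axis of shaft_center and the x axis of fixture, either way round below 0.025 rad and x of shaft_nose in the frame of fixture above 0.08 m and value of joint plunger above 0.006 m and value of joint clamp between 2.235 and 2.33 rad and linear speed of shaft below 0.01 m/s); the robot touches nothing.
It fails at once if the axle is forced: more than 70 N between it and the fixture, all contacts added (V-blocks, stop and hold-down arm) (contact force between shaft and fixture above 70 N).
It fails at once if the axle is rammed into the stop: more than 15 N on the plunger (contact force between shaft and plunger above 15 N).
It fails at once if the axle is dropped: it moves faster than 0.3 m/s while out of the fingers (contact force between shaft and the fingers below 0.05 N and linear speed of shaft above 0.3 m/s).
It fails at once if one of the other things on the bench is moved by more than 30 mm (distance of any of bottle, pot, jar, tin, wrench, hammer, brush from where it was at the start of the episode above 0.03 m).
It also fails if it takes over 64 s, if anything falls off the work surface, if the arm or the gripper's body presses on something with over 40 N, if the wrist force passes 120 N, or if a joint passes its speed limit or range.

## Working session

There is one attempt and no reset: what is moved stays moved. The work goes in short steps, Python scripts to look and compute and a tool call to move; the robot and the scene stay as the last step left them, time stands still between calls to the robot, and variables do not carry over. Pictures are saved under pics/ and viewed, and the job is handed in when it is done.

Besides the shell and the picture viewer there is one more tool, called after "Emit:" as name([rows], argument=value, ...), one row to a line, values as JSON. jog_arm: Moves the arm, as the interface text tells. Its arguments: {"type":"object","properties":{"rows":{"type":"array","items":{"type":"object","properties":{"tx":{"type":"number"},"ty":{"type":"number"},"tz":{"type":"number"},"yaw":{"type":"number"},"hand":{"type":"number"}}}},"grip_force":{"type":"number"}},"required":["rows"]}

```bash
mkdir -p pics; ls
python3 - <<'E'
from cell import read_state, optics
import cv2
s=read_state();print(s)
for n in ["side","top","wrist"]:
    im=optics.get_image(n);cv2.imwrite(f"pics/{n}0.png",im)
    c=optics.get_calibration(n);print(n,c)
E
```

```text
pics
{'time': 0.0, 'joints': array([ 8.19958572e+01,  2.05909417e+01,  6.34929517e-01, -2.14095719e-02,
       -7.01360391e+01, -1.65068431e+01]), 'qd': array([-0.00388729, -0.04513611,  0.0107761 ,  0.02771448,  0.02763372,
        0.05639445]), 'joint_torque': array([ 2.62803725e-03, -5.82729685e+01,  2.93050289e+01,  6.99738890e+00,
        6.93943395e-03, -1.58527764e-04]), 'position': array([0.27985088, 0.61372131, 0.22563298]), 'ee_rot': array([-8.99931398e+01, -9.39765185e-02, -1.14518282e+02]), 'wrist_force': array([ 0.34736176, -0.12501002,  0.01483847]), 'moment': array([ 0.0309024 , -0.02487968, -0.04461737]), 'opening': 0.08746260195757945}
side {'mtx': array([[399.21261484,   0.        , 273.36676312],
       [  0.        , 399.21261484, 207.0438895 ],
       [  0.        ,   0.        ,   1.        ]]), 'D': array([-0.04140295,  0.        ,  0.        ,  0.        ,  0.        ]), 'position': array([ 0.11883113, -0.8180148 ,  0.76933123]), 'orientation': array([-124.61157602,   -1.32493606,  -29.08664969])}
top {'mtx': array([[447.72890637,   0.        , 287.94303146],

[... 205 characters left out ...]
33683335, -0.05359469,  1.59019605]), 'orientation': array([-169.32209314,    1.43000643,  -91.04247884])}
wrist {'mtx': array([[347.9989667 ,   0.        , 281.50201593],
       [  0.        , 347.9989667 , 207.34756862],
       [  0.        ,   0.        ,   1.        ]]), 'D': array([0.01535192, 0.        , 0.        , 0.        , 0.        ]), 'mount': array([[ 9.99999070e-01, -1.36153593e-03,  8.13927305e-05,
        -4.24049897e-04],
       [-4.65960516e-04, -2.84929098e-01,  9.58548482e-01,
        -1.57965309e-01],
       [-1.28190704e-03, -9.58547628e-01, -2.84929468e-01,
         7.74051379e-02],
       [ 0.00000000e+00,  0.00000000e+00,  0.00000000e+00,
         1.00000000e+00]])}
```

View pics/side0.png

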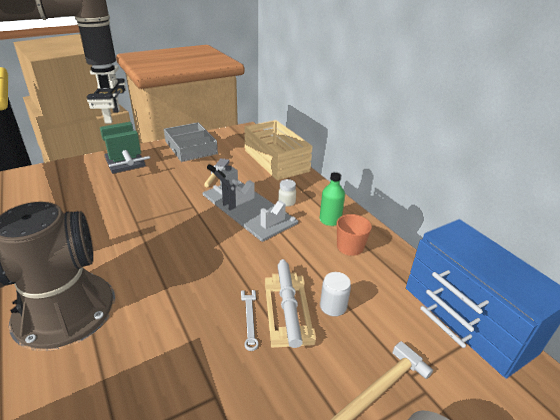

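View pics/top0.png

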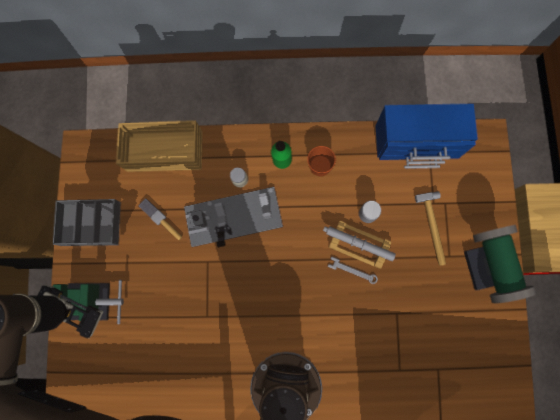

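View pics/wrist0.png

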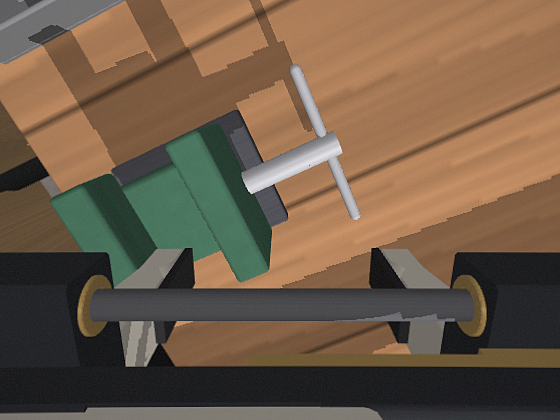

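```bash
cat > h.py <<'E'
import numpy as np, cv2
from scipy.spatial.transform import Rotation as R
from cell import read_state, optics, manip, spotter
def cam(n,s=None):
    c=optics.get_calibration(n); K=c['mtx'];D=np.array(c['D'])
    if 'mount' in c:
        T=np.eye(4);T[:3,:3]=R.from_euler('xyz',s['ee_rot'],degrees=True).as_matrix();T[:3,3]=s['position']
        T=T@c['mount'];return K,D,T[:3,:3],T[:3,3]
    return K,D,R.from_euler('xyz',c['orientation'],degrees=True).as_matrix(),np.array(c['position'])
def ray(cm,uv):
    K,D,Rm,t=cm
    p=cv2.undistortPoints(np.array(uv,float).reshape(-1,1,2),K,D).reshape(-1,2)
    d=np.c_[p,np.ones(len(p))]@Rm.T
    return t,d
def onz(cm,uv,z):
    t,d=ray(cm,uv);return t+d*((z-t[2])/d[:,2])[:,None]
def proj(cm,P):
    K,D,Rm,t=cm
    P=np.array(P,float).reshape(-1,3)
    q,_=cv2.projectPoints((P-t)@Rm,np.zeros(3),np.zeros(3),K,D);return q.reshape(-1,2)
E
python3 - <<'E'
import cv2
t=cv2.imread('pics/top0.png');s=cv2.imread('pics/side0.png')
a=cv2.resize(t[165:295,170:420],None,fx=3.2,fy=3.2,interpolation=cv2.INTER_CUBIC);cv2.imwrite('pics/tz.png',a)
a=cv2.resize(s[150:360,190:360],None,fx=2.85,fy=2.85,interpolation=cv2.INTER_CUBIC);cv2.imwrite('pics/sz.png',a)
from h import *
cs={'top':cam('top'),'side':cam('side')}
for n in ['shaft_center','fixture','cradle','clamp','tin','wrench','jar','plunger','bottle','pot']:
  for c in cs:
    r=spotter.regions_of(n,c)
    for q in r[:2]:
        print(n,c,round(q['conf'],2),q['xy'],onz(cs[c],q['xy'],.04)[0].round(3),q['mask'].sum())
print(read_state()['time'])
E
```

```text
shaft_center top 0.9 [360.0, 239.0] [ 0.499 -0.268  0.04 ] 669
shaft_center top 0.17 [283.6, 150.8] [ 0.824 -0.008  0.04 ] 462
shaft_center side 0.76 [288.2, 305.4] [ 0.479 -0.278  0.04 ] 1111
fixture top 0.72 [230.1, 218.5] [0.581 0.184 0.04 ] 3852
fixture top 0.5 [154.6, 214.7] [0.6   0.455 0.04 ] 493
fixture side 0.77 [247.3, 206.3] [0.575 0.14  0.04 ] 3209
fixture side 0.2 [284.6, 324.7] [ 0.442 -0.324  0.04 ] 1468
cradle top 0.76 [369.7, 240.6] [ 0.492 -0.301  0.04 ] 558
cradle top 0.69 [232.6, 219.2] [0.578 0.175 0.04 ] 3915
cradle side 0.66 [275.4, 314.9] [ 0.438 -0.289  0.04 ] 1414
clamp top 0.73 [222.1, 236.8] [0.517 0.212 0.04 ] 106
clamp top 0.64 [363.9, 235.1] [ 0.512 -0.282  0.04 ] 612
clamp side 0.47 [218.3, 171.2] [0.58  0.393 0.04 ] 202
clamp side 0.25 [352.0, 233.1] [ 0.789 -0.128  0.04 ] 1145
tin top 0.77 [370.1, 209.9] [ 0.6   -0.308  0.04 ] 358
tin side 0.83 [334.3, 291.4] [ 0.603 -0.293  0.04 ] 1090
tin side 0.66 [283.6, 325.0] [ 0.44  -0.323  0.04 ] 1401
wrench top 0.74 [347.5, 271.0] [ 0.39 -0.22  0.04] 253
wrench top 0.49 [354.3, 245.2] [ 0.478 -0.247  0.04 ] 696
wrench side 0.61 [247.5, 320.6] [ 0.373 -0.274  0.04 ] 612
wrench side 0.3 [247.8, 201.5] [0.588 0.164 0.04 ] 3228
jar top 0.67 [237.8, 178.7] [0.724 0.157 0.04 ] 204
jar side 0.79 [286.1, 191.1] [0.733 0.162 0.04 ] 384
jar side 0.43 [291.4, 304.8] [ 0.486 -0.28   0.04 ] 1132
plunger side 0.23 [332.7, 201.4] [0.838 0.037 0.04 ] 981
bottle top 0.6 [279.6, 150.5] [0.825 0.006 0.04 ] 429
bottle side 0.78 [335.2, 201.5] [0.845 0.032 0.04 ] 943
pot top 0.87 [320.6, 158.1] [ 0.793 -0.141  0.04 ] 705
pot side 0.95 [352.8, 233.0] [ 0.791 -0.129  0.04 ] 1144
1.15
```

View pics/tz.png

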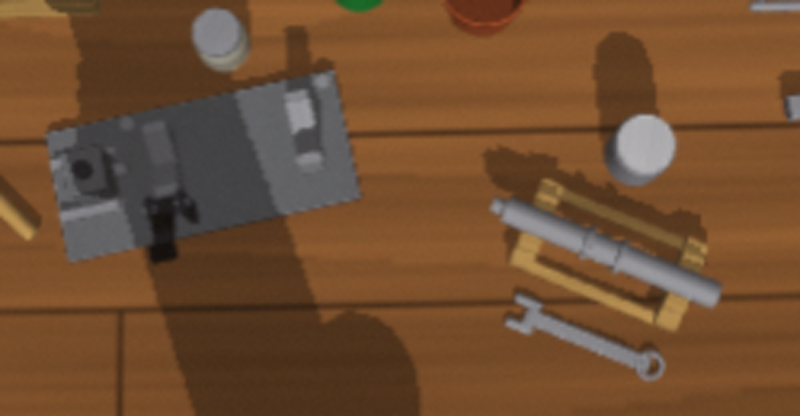

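View pics/sz.png

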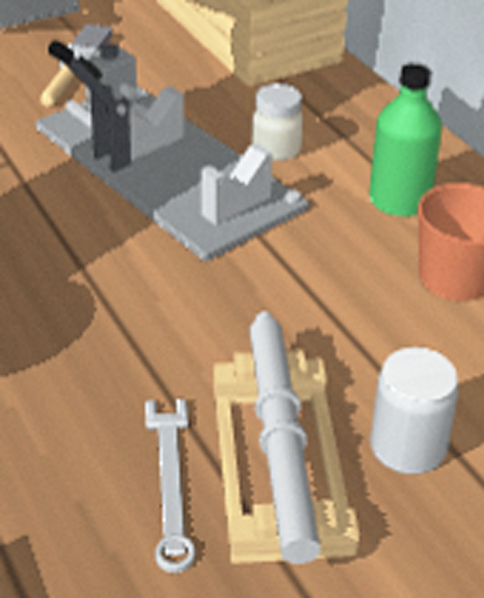

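Run:
```python
from h import *
ct=cam('top');cs=cam('side')
z2=lambda p:np.array(p,float)/3.2+[170,165]-0.3
q=onz(ct,z2([(48,132),(335,70),(360,200),(70,262)]),.012);print('plate',q.round(4))
print(np.linalg.norm(q[0]-q[1]),np.linalg.norm(q[1]-q[2]))
d=q[0]+q[3]-q[1]-q[2];print('fix dir',np.degrees(np.arctan2(d[1],d[0])),'centre',q.mean(0))
a=onz(ct,z2([(494,204),(715,294)]),.043);print('axle',a.round(4),np.linalg.norm(a[0]-a[1]),a.mean(0));d=a[0]-a[1];print(np.degrees(np.arctan2(d[1],d[0])))
optics.get_image('top')
m=spotter.regions_of('shaft_center','top')[0]['mask'];ys,xs=np.nonzero(m);P=onz(ct,np.c_[xs,ys],.043)[:,:2]
c=P.mean(0);u=np.linalg.svd(P-c)[2][0];t=(P-c)@u;print('mask',c,np.degrees(np.arctan2(u[1],u[0])),t.min(),t.max(), c+u*(t.min()+t.max())/2)
z3=lambda p:np.array(p,float)/2.85+[190,150]-0.3
a=onz(cs,z3([(263,318),(300,548)]),.043);print('side axle',a.round(4),np.linalg.norm(a[0]-a[1]),a.mean(0));d=a[0]-a[1];print(np.degrees(np.arctan2(d[1],d[0])))
a=onz(cs,z3([(37,126),(206,257),(310,205)]),.012);print('side plate',a.round(4))
```

```text
plate [[0.6346 0.3544 0.012 ]
 [0.6985 0.0283 0.012 ]
 [0.5498 0.0024 0.012 ]
 [0.487  0.3262 0.012 ]]
0.33227230381473055 0.15090265474349387
fix dir 101.03450597989234 centre [0.59245861 0.177789   0.012     ]
axle [[ 0.5381 -0.1443  0.043 ]
 [ 0.4352 -0.3787  0.043 ]] 0.25594005542510945 [ 0.48664386 -0.26148265  0.043     ]
66.30569365589824
mask [ 0.48383183 -0.26392143] -113.96038926783689 -0.13217284310036906 0.1270978259317355 [ 0.48486232 -0.26160259]
side axle [[ 0.5414 -0.1405  0.043 ]
 [ 0.4373 -0.3762  0.043 ]] 0.2576900253396353 [ 0.48932493 -0.25833065  0.043     ]
66.1644218960902
side plate [[ 0.4875  0.3157  0.012 ]
 [ 0.5537 -0.0025  0.012 ]
 [ 0.6991  0.0248  0.012 ]]
```

Emit:
jog_arm([
  {"tx": 28, "ty": -55, "tz": 3, "yaw": -0.1},
  {"tx": 28, "ty": -55, "tz": 3, "yaw": -0.1},
  {"tx": 28, "ty": -55, "tz": 3, "yaw": -0.1},
  {"tx": 28, "ty": -55, "tz": 3, "yaw": -0.1},
  {"tx": 28, "ty": -55, "yaw": -0.1},
  {"tx": 28, "ty": -55, "yaw": -0.1},
  {"tx": 28, "ty": -55, "yaw": -0.1},
  {"tx": 28, "ty": -55, "yaw": -0.1},
])

```text
invalid input at $.rows[0]: expected keys tx, ty, tz, yaw, hand
```

Run:
```python
from h import *
s=read_state();print(s['time'],s['position'],s['ee_rot'])
cv2.imwrite('pics/w1.png',optics.get_image('wrist'))
```

```text
1.25 [0.28005543 0.61414036 0.22654434] [-8.99985250e+01 -1.61484017e-03 -1.14510446e+02]
```

View pics/w1.png

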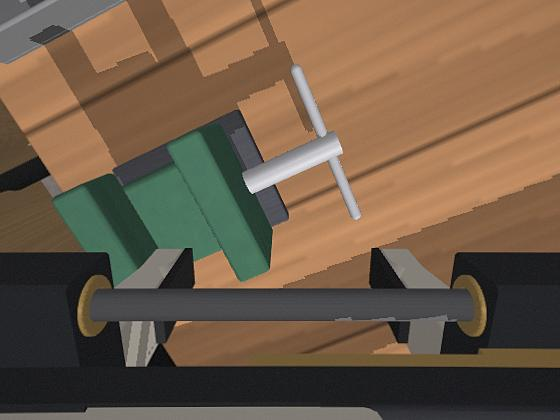

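Every row needs all keys.

Emit:
jog_arm([
  {"tx": 28, "ty": -55, "tz": 3, "yaw": -0.1, "hand": 1},
  {"tx": 28, "ty": -55, "tz": 3, "yaw": -0.1, "hand": 1},
  {"tx": 28, "ty": -55, "tz": 3, "yaw": -0.1, "hand": 1},
  {"tx": 28, "ty": -55, "tz": 3, "yaw": -0.1, "hand": 1},
  {"tx": 28, "ty": -55, "tz": 0, "yaw": -0.1, "hand": 1},
  {"tx": 28, "ty": -55, "tz": 0, "yaw": -0.1, "hand": 1},
  {"tx": 28, "ty": -55, "tz": 0, "yaw": -0.1, "hand": 1},
  {"tx": 28, "ty": -55, "tz": 0, "yaw": -0.1, "hand": 1},
])

```text
time: 2.3
position: [0.5047, 0.1724, 0.239]
ee_rot: [-90.0, 0.1, -160.5]
wrist_force: [0.6, 0.6, 1.2]
opening: 0.0876
```

Run:
```python
from h import *
s=read_state();print(s['time'],s['position'],s['ee_rot'])
cv2.imwrite('pics/w1.png',optics.get_image('wrist'))
```

```text
2.3 [0.50470571 0.17237825 0.23903198] [-9.00144715e+01  5.68189276e-02 -1.60511503e+02]
```

View pics/w1.png

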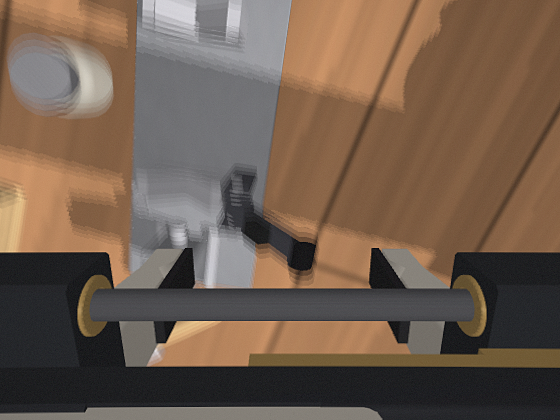

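Emit:
jog_arm([
  {"tx": 20, "ty": -55, "tz": 0, "yaw": -0.1, "hand": 1},
  {"tx": 15, "ty": -40, "tz": 0, "yaw": -0.0, "hand": 1},
  {"tx": 0, "ty": 0, "tz": 0, "yaw": 0, "hand": 1},
  {"tx": 0, "ty": 0, "tz": 0, "yaw": 0, "hand": 1},
])

```text
time: 2.85
position: [0.539, 0.0791, 0.2386]
ee_rot: [-90.0, 0.0, -166.1]
wrist_force: [-0.5, -0.1, 0.2]
opening: 0.0874
```

Run:
```python
from h import *
s=read_state();print(s['time'],s['position'],s['ee_rot'])
np.save('w2.npy',s,allow_pickle=True)
cv2.imwrite('pics/w2.png',optics.get_image('wrist'))
```

```text
2.85 [0.53902322 0.07909133 0.2385644 ] [-9.00081249e+01  3.80204619e-03 -1.66121019e+02]
```

View pics/w2.png

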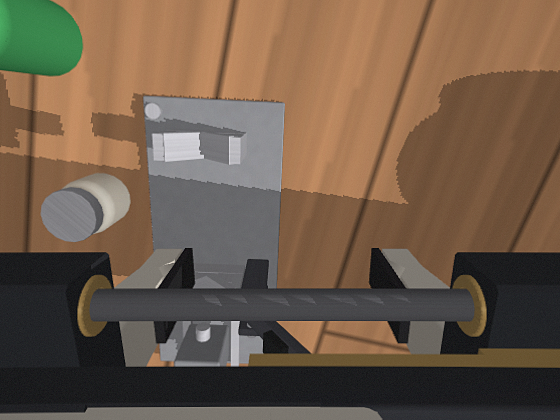

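Run:
```python
from h import *
s=np.load('w2.npy',allow_pickle=True).item()
im=cv2.imread('pics/w2.png')
c=cam('wrist',s)
print('plate far corners',onz(c,[(141,97),(284,102),(281,262),(152,245)],.012).round(4))
a=cv2.resize(im[85:275,125:305],None,fx=4,fy=4,interpolation=cv2.INTER_CUBIC)[:600];cv2.imwrite('pics/w2z.png',a)
```

```text
plate far corners [[0.7027 0.0333 0.012 ]
 [0.5558 0.002  0.012 ]
 [0.5148 0.1825 0.012 ]
 [0.669  0.1975 0.012 ]]
```

View pics/w2z.png

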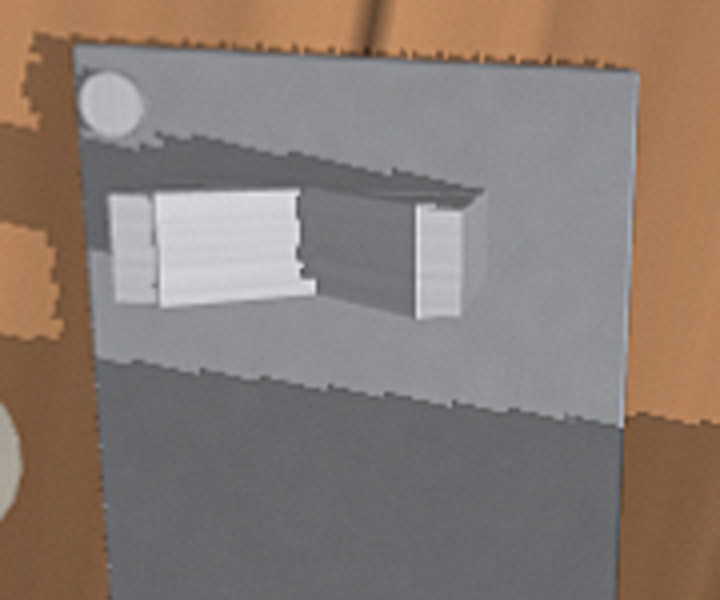

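Run:
```python
from h import *
s=np.load('w2.npy',allow_pickle=True).item()
c=cam('wrist',s)
z=lambda p:np.array(p,float)/4+[125,85]-.4
q=onz(c,z([(156,193),(162,306),(415,205),(417,318),(109,195),(114,302),(463,207),(461,316)]),.073);print(q.round(4))
print(np.linalg.norm(q[0]-q[2]),np.linalg.norm(q[1]-q[3]),np.linalg.norm(q[0]-q[1]),np.linalg.norm(q[2]-q[3]))
m=q[:4].mean(0);print('vee_a',m)
d=(q[:2].mean(0)-q[2:4].mean(0));print('dir',np.degrees(np.arctan2(d[1],d[0]))+90)
P=onz(c,[(141.3,96.2),(284,102.6)],.012);print(P)
d=P[0]-P[1];print(np.degrees(np.arctan2(d[1],d[0]))+90)
ct=cam('top')
th=np.radians(101.5);u=np.array([np.cos(th),np.sin(th),0]);o=m+.080*u;o[2]=0;print('origin',o)
```

```text
[[0.656  0.0547 0.073 ]
 [0.651  0.08   0.073 ]
 [0.5984 0.0432 0.073 ]
 [0.5928 0.0686 0.073 ]
 [0.6663 0.0577 0.073 ]
 [0.6619 0.0818 0.073 ]
 [0.5876 0.041  0.073 ]
 [0.583  0.0657 0.073 ]]
0.058783347800977936 0.05924611791816827 0.025800400160090414 0.025947015422842973
vee_a [0.62455491 0.06164348 0.073     ]
dir 101.21085728236257
[[0.70251111 0.03238244 0.012     ]
 [0.55566004 0.00263243 0.012     ]]
101.45234397473074
origin [0.60860548 0.14003745 0.        ]
```

Emit:
jog_arm([
  {"tx": -5, "ty": -55, "tz": 0, "yaw": -0.165, "hand": 1},
  {"tx": -5, "ty": -55, "tz": 0, "yaw": -0.165, "hand": 1},
  {"tx": -5, "ty": -55, "tz": 0, "yaw": -0.165, "hand": 1},
  {"tx": -5, "ty": -55, "tz": 0, "yaw": -0.163, "hand": 1},
  {"tx": -5, "ty": -50, "tz": 0, "yaw": 0, "hand": 1},
  {"tx": 0, "ty": 0, "tz": 0, "yaw": 0, "hand": 1},
  {"tx": 0, "ty": 0, "tz": 0, "yaw": 0, "hand": 1},
])

```text
time: 3.78
position: [0.5142, -0.1901, 0.2386]
ee_rot: [-90.0, 0.0, 156.3]
wrist_force: [0.6, 0.0, -0.3]
opening: 0.0875
```

Run:
```python
from h import *
s=read_state();print(s['time'],s['position'],s['ee_rot'])
np.save('w3.npy',s,allow_pickle=True)
im=optics.get_image('wrist');cv2.imwrite('pics/w3.png',im)
r=spotter.regions_of('shaft_center','wrist')
c=cam('wrist',s)
if r:
    m=r[0]['mask'];print(r[0]['conf'],m.sum());im[m]=im[m]//2+[0,0,100]
cv2.imwrite('pics/w3m.png',im)
```

```text
3.775 [ 0.51422988 -0.19007974  0.23857171] [-9.00121994e+01  2.65605843e-03  1.56250898e+02]
0.77 7220
```

View pics/w3.png

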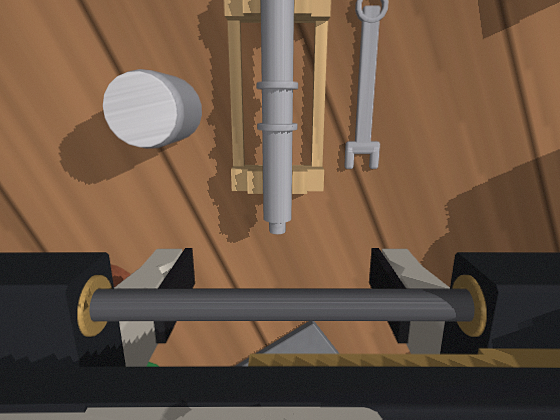

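Run:
```python
from h import *
s=np.load('w3.npy',allow_pickle=True).item();c=cam('wrist',s)
im=cv2.imread('pics/w3.png');cv2.imwrite('pics/w3z.png',cv2.resize(im[60:245,240:320],None,fx=3.2,fy=3.2,interpolation=cv2.INTER_CUBIC))
print(onz(c,[(277.5,107),(277.7,230)],.043).round(4))
th=np.radians(66.25);u=np.array([np.cos(th),np.sin(th),0])
# collar extreme side pts
print('cam',c[3])
for L in [130,115,22,16,-16,-22]:
    print(L)
```

```text
[[ 0.4884 -0.2593  0.043 ]
 [ 0.5402 -0.1426  0.043 ]]
cam [ 0.48345638 -0.26047974  0.39652003]
130
115
22
16
-16
-22
```

View pics/w3z.png

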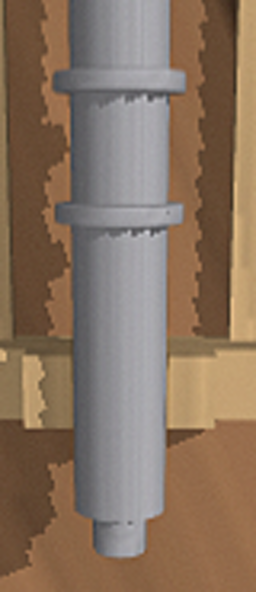

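Run:
```python
from h import *
s=np.load('w3.npy',allow_pickle=True).item();c=cam('wrist',s)
t=onz(c,[(140,108),(103,108),(177,108)],.09);print(t)
th=np.radians(66.2);u=np.array([np.cos(th),np.sin(th)]);v=np.array([-u[1],u[0]])
d=t[0,:2]-[.4884,-.2593];print(d@u,d@v)
w=onz(c,[(352,155),(372,12)],.01)[:,:2]-[.4884,-.2593];print('wrench',w@u,w@v)
```

```text
[[ 0.59437384 -0.30541796  0.09      ]
 [ 0.62281847 -0.3178473   0.09      ]
 [ 0.56584097 -0.29292048  0.09      ]]
0.0005691740386522695 -0.11557247613669783
wrench [ 0.05140854 -0.08942641] [0.08194475 0.09329473]
```

Emit:
jog_arm([
  {"tx": -13, "ty": -35, "tz": 0, "yaw": 0, "hand": 1},
  {"tx": -12.8, "ty": -34.2, "tz": -40, "yaw": 0, "hand": 1},
  {"tx": 0, "ty": 0, "tz": -50, "yaw": 0, "hand": 1},
  {"tx": 0, "ty": 0, "tz": -40, "yaw": 0, "hand": 1},
  {"tx": 0, "ty": 0, "tz": -30, "yaw": 0, "hand": 1},
  {"tx": 0, "ty": 0, "tz": 0, "yaw": 0, "hand": 1},
  {"tx": 0, "ty": 0, "tz": 0, "yaw": 0, "hand": 1},
])

```text
time: 4.75
position: [0.4895, -0.2596, 0.0798]
ee_rot: [-90.0, 0.1, 156.3]
wrist_force: [-0.2, -0.6, 0.5]
opening: 0.0877
```

Run:
```python
from h import *
s=read_state();print(s['time'],s['position'],s['ee_rot'],s['wrist_force'])
im=optics.get_image('wrist');cv2.imwrite('pics/w4.png',im)
```

```text
4.75 [ 0.4894756  -0.25957788  0.07982213] [-9.00005370e+01  8.68161368e-02  1.56323037e+02] [-0.24546697 -0.56849409  0.4652069 ]
```

View pics/w4.png

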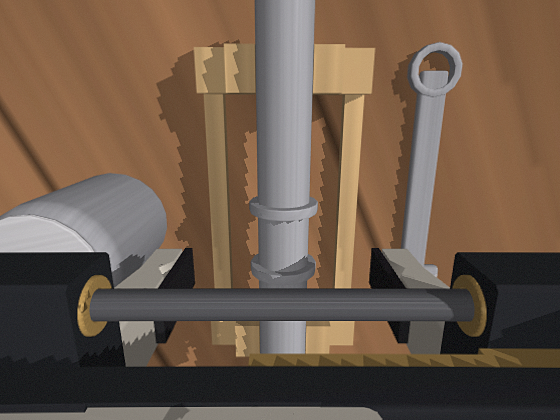

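Run:
```python
from h import *
s=read_state();c=cam('wrist',s)
th=np.radians(66.2);u=np.array([np.cos(th),np.sin(th)]);v=np.array([-u[1],u[0]])
# side extremes of collars at z=.043: upper collar (250..318, y~204-219), lower collar(254..316,263-278)
q=onz(c,[(284,212),(285,269),(284,239),(285,30),(283.5,160)],.043);print(q.round(4));d=q[:,:2]-s['position'][:2];print((d@u).round(4),(d@v).round(4))
print(proj(c,np.r_[s['position'][:2],.043]))
cv2.imwrite('pics/w4z.png',cv2.resize(cv2.imread('pics/w4.png')[180:300,230:340],None,fx=5,fy=5,interpolation=cv2.INTER_CUBIC))
```

```text
[[ 0.4823 -0.2739  0.043 ]
 [ 0.4965 -0.2399  0.043 ]
 [ 0.4891 -0.2583  0.043 ]
 [ 0.4431 -0.3621  0.043 ]
 [ 0.4703 -0.3021  0.043 ]]
[-0.0159  0.0209  0.0011 -0.1125 -0.0466] [0.001  0.0017 0.001  0.0012 0.0006]
[[282.28192218 237.33586   ]]
```

View pics/w4z.png

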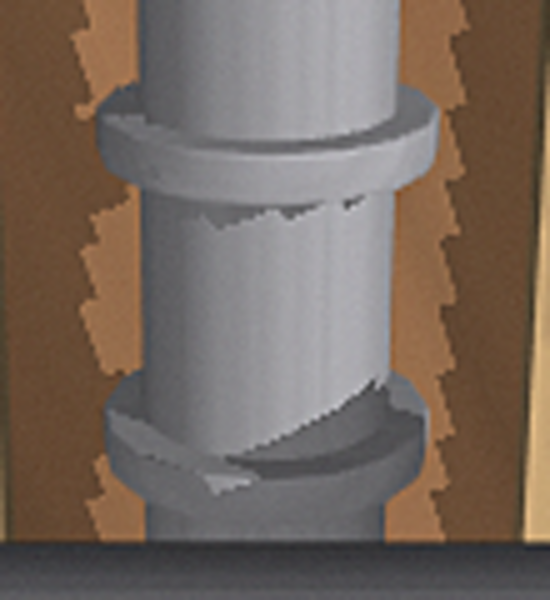

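Emit:
jog_arm([
  {"tx": -1, "ty": 0, "tz": -25, "yaw": 0, "hand": 1},
  {"tx": 0, "ty": 0, "tz": -18, "yaw": 0, "hand": 1},
  {"tx": 0, "ty": 0, "tz": -6, "yaw": 0, "hand": 1},
  {"tx": 0, "ty": 0, "tz": 0, "yaw": 0, "hand": 1},
  {"tx": 0, "ty": 0, "tz": 0, "yaw": 0, "hand": 0.0},
], grip_force=25)

```text
time: 5.42
position: [0.488, -0.2602, 0.0306]
ee_rot: [-90.0, 0.1, 156.2]
wrist_force: [0.7, 0.1, -0.3]
opening: 0.0823
```

Emit:
jog_arm([
  {"tx": 0, "ty": 0, "tz": 0, "yaw": 0, "hand": -1},
  {"tx": 0, "ty": 0, "tz": 0, "yaw": 0, "hand": -1},
  {"tx": 0, "ty": 0, "tz": 0, "yaw": 0, "hand": -1},
  {"tx": 0, "ty": 0, "tz": 0, "yaw": 0, "hand": -1},
])

```text
time: 5.92
position: [0.4872, -0.2601, 0.0295]
ee_rot: [-90.0, -0.0, 156.2]
wrist_force: [-0.6, -0.5, 0.1]
opening: 0.043
```

Emit:
jog_arm([
  {"tx": 0, "ty": 0, "tz": 0, "yaw": 0, "hand": -1},
  {"tx": 0, "ty": 0, "tz": 0, "yaw": 0, "hand": -1},
  {"tx": 0, "ty": 0, "tz": 0, "yaw": 0, "hand": -1},
  {"tx": 0, "ty": 0, "tz": 0, "yaw": 0, "hand": -1},
], grip_force=30)

```text
time: 6.42
position: [0.4876, -0.2601, 0.0296]
ee_rot: [-90.0, 0.0, 156.2]
wrist_force: [1.8, -0.1, -1.3]
opening: 0.0293
```

Emit:
jog_arm([
  {"tx": 0, "ty": 0, "tz": 5, "yaw": 0, "hand": -1},
  {"tx": 0, "ty": 0, "tz": 15, "yaw": 0, "hand": -1},
  {"tx": 0, "ty": 0, "tz": 30, "yaw": 0, "hand": -1},
  {"tx": 0, "ty": 0, "tz": 40, "yaw": 0, "hand": -1},
  {"tx": 0, "ty": 0, "tz": 30, "yaw": 0, "hand": -1},
  {"tx": 0, "ty": 0, "tz": 20, "yaw": 0, "hand": -1},
  {"tx": 0, "ty": 0, "tz": 0, "yaw": 0, "hand": -1},
])

```text
time: 7.3
position: [0.4877, -0.2601, 0.1716]
ee_rot: [-90.1, 0.2, 156.2]
wrist_force: [0.4, 0.4, -6.0]
opening: 0.0291
```

Run:
```python
from h import *
s=read_state();print(s['time'],s['position'],s['ee_rot'],s['wrist_force'],s['moment'])
im=optics.get_image('wrist');cv2.imwrite('pics/w5.png',im)
```

```text
7.3 [ 0.48773773 -0.26008496  0.17161625] [-90.0543237    0.17982516 156.22373729] [ 0.39985216  0.42169276 -6.01251036] [ 0.14779116 -0.09355391 -0.02136006]
```

View pics/w5.png

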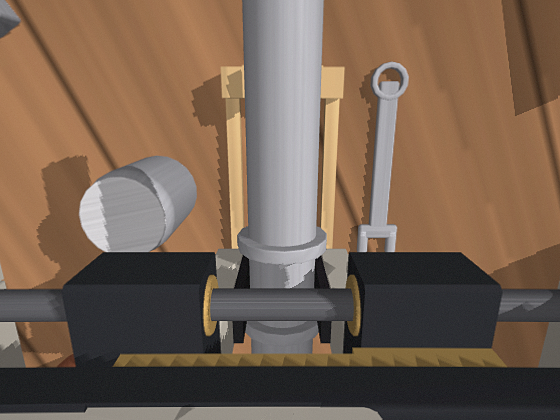

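Emit:
jog_arm([
  {"tx": 8, "ty": 25, "tz": 4, "yaw": 0.07, "hand": -1},
  {"tx": 16, "ty": 50, "tz": 4, "yaw": 0.12, "hand": -1},
  {"tx": 20, "ty": 55, "tz": 0, "yaw": 0.12, "hand": -1},
  {"tx": 22, "ty": 55, "tz": 0, "yaw": 0.12, "hand": -1},
  {"tx": 22, "ty": 55, "tz": 0, "yaw": 0.12, "hand": -1},
  {"tx": 19, "ty": 55, "tz": 0, "yaw": 0.061, "hand": -1},
  {"tx": 13, "ty": 45, "tz": 0, "yaw": 0, "hand": -1},
  {"tx": 7, "ty": 28, "tz": 0, "yaw": 0, "hand": -1},
])

```text
time: 8.35
position: [0.6136, 0.1099, 0.1756]
ee_rot: [-90.0, -0.2, -168.7]
wrist_force: [0.8, -0.5, -5.1]
opening: 0.0292
```

Emit:
jog_arm([
  {"tx": 0, "ty": 0, "tz": 0, "yaw": 0, "hand": -1},
  {"tx": 0, "ty": 0, "tz": 0, "yaw": 0, "hand": -1},
  {"tx": 0, "ty": 0, "tz": 0, "yaw": 0, "hand": -1},
])

```text
time: 8.72
position: [0.6138, 0.1068, 0.1773]
ee_rot: [-90.0, -0.0, -168.8]
wrist_force: [-0.1, 1.5, -5.5]
opening: 0.0293
```

Run:
```python
from h import *
s=read_state();print(s['time'],s['position'],s['ee_rot'],s['wrist_force'],s['moment'])
np.save('w6.npy',s,allow_pickle=True)
for n in ['wrist','side','top']:
  im=optics.get_image(n);cv2.imwrite(f'pics/{n}6.png',im)
  if n=='side': cv2.imwrite('pics/side6z.png',cv2.resize(im[130:260,170:350],None,fx=4,fy=4,interpolation=cv2.INTER_CUBIC))
  if n=='top': cv2.imwrite('pics/top6z.png',cv2.resize(im[150:290,160:330],None,fx=4,fy=4,interpolation=cv2.INTER_CUBIC))
```

```text
8.725 [0.61379677 0.10684948 0.17732356] [-8.99908335e+01 -4.31680312e-02 -1.68837225e+02] [-0.1003667   1.49158392 -5.49498384] [ 0.08176309 -0.04767742 -0.06010752]
```

View pics/wrist6.png

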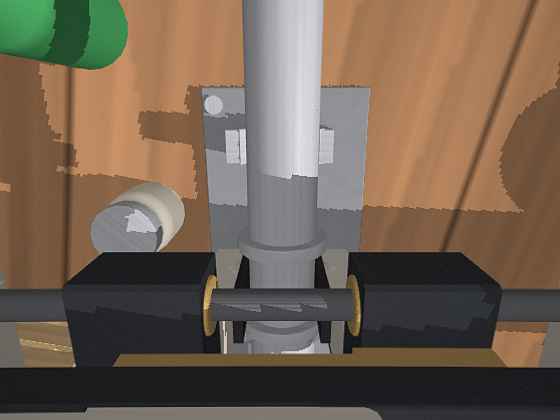

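View pics/side6z.png

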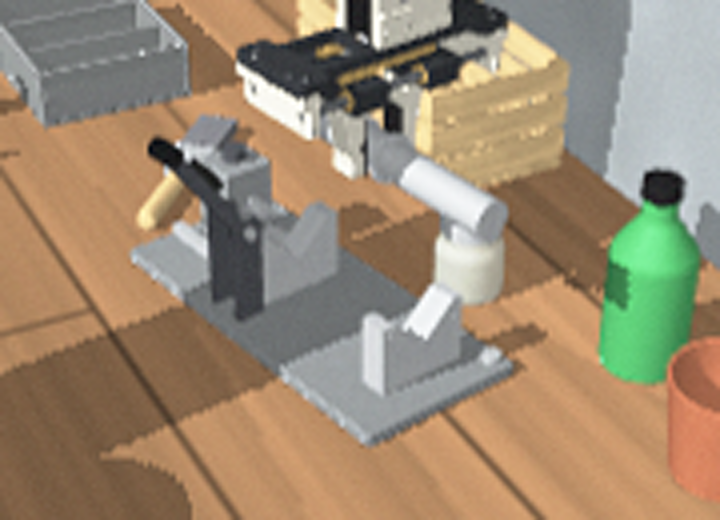

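View pics/top6z.png

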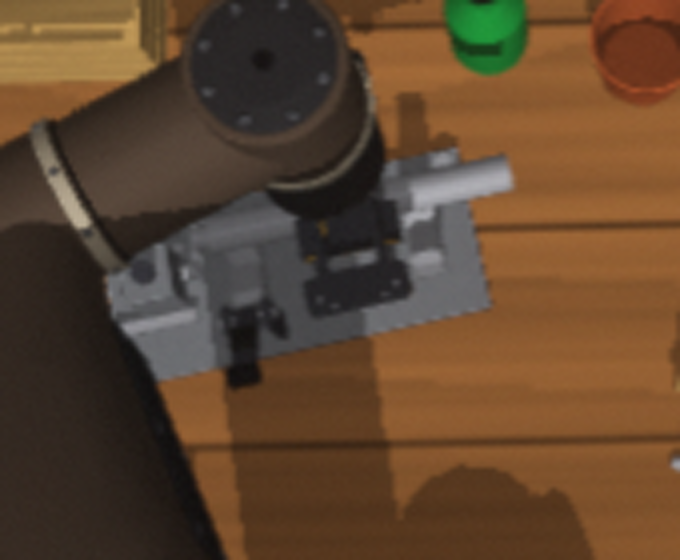

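Run:
```python
from h import *
s=np.load('w6.npy',allow_pickle=True).item();c=cam('wrist',s);cs=cam('side')
im=cv2.imread('pics/wrist6.png');cv2.imwrite('pics/w6z.png',cv2.resize(im[80:260,195:375],None,fx=3.3,fy=3.3,interpolation=cv2.INTER_CUBIC))
u=np.array([np.cos(np.radians(101.2)),np.sin(np.radians(101.2)),0]);p=s['position'].copy()
ctr=p+u*.001+[0,0,.0134]
for pit in [-3,0,3]:
    a=np.radians(pit);d=u*np.cos(a)+np.array([0,0,np.sin(a)]);e=ctr-.13*d
    print(pit,'side tail',proj(cs,e),'wrist collar',proj(c,ctr-.019*d))
```

```text
-3 side tail [[292.45781466 182.4775289 ]] wrist collar [[282.60156086 242.69014803]]
0 side tail [[292.37873625 184.59819077]] wrist collar [[282.59329919 241.78488236]]
3 side tail [[292.21399599 186.65195503]] wrist collar [[282.58526002 240.99858725]]
```

View pics/w6z.png

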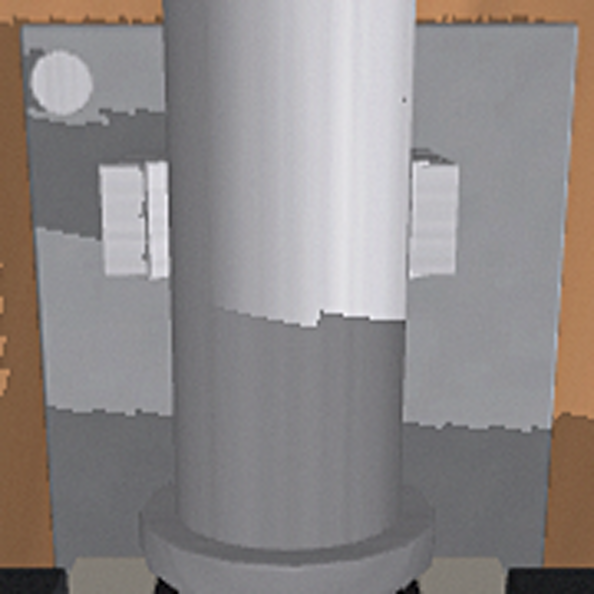

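Run:
```python
from h import *
s=np.load('w6.npy',allow_pickle=True).item();c=cam('wrist',s)
z=lambda p:np.array(p,float)/3.3+[195,80]-.35
q=onz(c,z([(100,165),(106,275),(458,164),(456,275),(147,165),(151,277)]),.073);print(q.round(4))
m=q[:4].mean(0);print('vee_a',m, np.linalg.norm(q[0]-q[2]),np.linalg.norm(q[1]-q[3]),np.linalg.norm(q[0]-q[1]))
d=q[0]+q[1]-q[2]-q[3];print(np.degrees(np.arctan2(d[1],d[0]))+90)
u=np.array([np.cos(np.radians(101.2)),np.sin(np.radians(101.2)),0]);v=np.array([-u[1],u[0],0])
r=s['position']-m;print('tcp rel vee_a',r@u,r@v)
# axle axis at vee_a lateral: silhouettes at row 165 & 275
zz=s['position'][2]+.0134
a=onz(c,z([(165,100),(415,100),(176,480),(400,480)]),zz);am=[(a[0]+a[1])/2,(a[2]+a[3])/2]
for x in am: print('axle lateral', (x-m)@v,(x-m)@u)
P=onz(c,z([(22,25),(578,25)]),.012);d=P[0]-P[1];print('plate',P,np.degrees(np.arctan2(d[1],d[0]))+90)
```

```text
[[0.6664 0.0573 0.073 ]
 [0.6615 0.0814 0.073 ]
 [0.588  0.0417 0.073 ]
 [0.5827 0.066  0.073 ]
 [0.6561 0.0552 0.073 ]
 [0.6513 0.0799 0.073 ]]
vee_a [0.62464283 0.06157823 0.073     ] 0.07989913242026515 0.08030202733430034 0.02465874439374796
101.16482688634355
tcp rel vee_a 0.0465157389846807 0.0018462611581886465
axle lateral 0.0018796554945145069 -0.028120608129298088
axle lateral 0.0015603604110246273 0.02062768686535641
plate [[0.70066536 0.03128747 0.012     ]
 [0.55568152 0.00288387 0.012     ]] 101.08436033922673
```

Emit:
jog_arm([
  {"tx": 1.5, "ty": 1.8, "tz": -15, "yaw": 0, "hand": -1},
  {"tx": 0, "ty": 0, "tz": -30, "yaw": 0, "hand": -1},
  {"tx": 0, "ty": 0, "tz": -35, "yaw": 0, "hand": -1},
  {"tx": 0, "ty": 0, "tz": -20, "yaw": 0, "hand": -1},
  {"tx": 0, "ty": 0, "tz": -10, "yaw": 0, "hand": -1},
  {"tx": 0, "ty": 0, "tz": -5, "yaw": 0, "hand": -1},
  {"tx": 0, "ty": 0, "tz": 0, "yaw": 0, "hand": -1},
  {"tx": 0, "ty": 0, "tz": 0, "yaw": 0, "hand": -1},
])

```text
time: 9.88
position: [0.6163, 0.11, 0.0635]
ee_rot: [-90.0, 0.1, -168.8]
wrist_force: [-0.2, 0.6, -4.3]
opening: 0.029
```

Run:
```python
from h import *
s=read_state();print(s['time'],s['position'],s['ee_rot'],s['wrist_force'],s['moment'])
np.save('w7.npy',s,allow_pickle=True)
for n in ['wrist','side']:
  im=optics.get_image(n);cv2.imwrite(f'pics/{n}7.png',im)
  if n=='side': cv2.imwrite('pics/side7z.png',cv2.resize(im[130:260,170:350],None,fx=4,fy=4,interpolation=cv2.INTER_CUBIC))
```

```text
9.875 [0.61632006 0.10996323 0.06345822] [-9.00162659e+01  8.75742326e-02 -1.68762401e+02] [-0.18621659  0.57685652 -4.33121222] [ 0.12448538 -0.00452236  0.02643695]
```

View pics/wrist7.png

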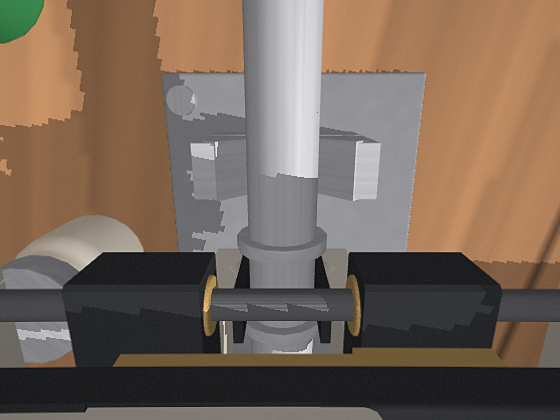

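View pics/side7z.png

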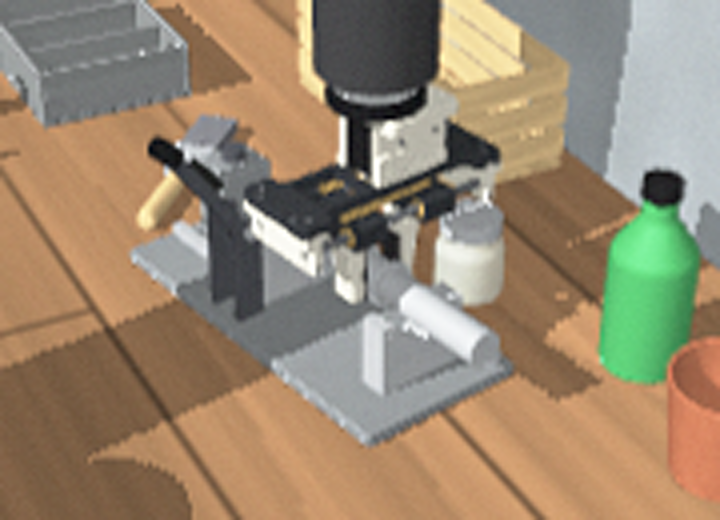

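Emit:
jog_arm([
  {"tx": -1, "ty": -1.7, "tz": -4, "yaw": 0, "hand": -1},
  {"tx": 0, "ty": 0, "tz": -4, "yaw": 0, "hand": -1},
  {"tx": 0, "ty": 0, "tz": -2, "yaw": 0, "hand": -1},
  {"tx": 0, "ty": 0, "tz": 0, "yaw": 0, "hand": -1},
])

```text
time: 10.48
position: [0.6148, 0.1081, 0.0524]
ee_rot: [-90.0, -0.0, -168.8]
wrist_force: [-0.5, -0.3, -4.4]
opening: 0.0287
```

Emit:
jog_arm([
  {"tx": 0, "ty": 0, "tz": -1, "yaw": 0, "hand": -1},
  {"tx": 0, "ty": 0, "tz": 0, "yaw": 0, "hand": -1},
])

```text
time: 10.72
position: [0.6151, 0.1081, 0.0518]
ee_rot: [-90.0, 0.0, -168.8]
wrist_force: [0.8, 0.1, -4.2]
opening: 0.0294
```

Emit:
jog_arm([
  {"tx": 0, "ty": 0, "tz": -0.7, "yaw": 0, "hand": -1},
  {"tx": 0, "ty": 0, "tz": 0, "yaw": 0, "hand": -1},
])

```text
time: 10.98
position: [0.6152, 0.1082, 0.0517]
ee_rot: [-90.0, 0.1, -168.7]
wrist_force: [-2.6, -0.4, 4.0]
opening: 0.0291
```

Emit:
jog_arm([
  {"tx": 0, "ty": 0, "tz": -0.7, "yaw": 0, "hand": -1},
  {"tx": 0, "ty": 0, "tz": 0, "yaw": 0, "hand": -1},
])

```text
time: 11.22
position: [0.6152, 0.1081, 0.0516]
ee_rot: [-90.0, 0.1, -168.7]
wrist_force: [-4.7, -0.5, 9.5]
opening: 0.0291
```

Emit:
jog_arm([
  {"tx": -0.4, "ty": 0, "tz": 0.7, "yaw": 0, "hand": -1},
  {"tx": 0, "ty": 0, "tz": 0, "yaw": 0, "hand": -1},
], grip_force=5)

```text
time: 11.48
position: [0.6151, 0.1082, 0.0515]
ee_rot: [-90.0, 0.1, -168.8]
wrist_force: [-0.1, -0.8, 4.9]
opening: 0.0296
```

Emit:
jog_arm([
  {"tx": 0, "ty": 0, "tz": 0, "yaw": 0, "hand": -0.25},
  {"tx": 0, "ty": 0, "tz": 0, "yaw": 0, "hand": -0.25},
  {"tx": 0, "ty": 0, "tz": 0, "yaw": 0, "hand": -0.25},
])

```text
time: 11.85
position: [0.6141, 0.108, 0.0505]
ee_rot: [-90.0, -0.0, -168.8]
wrist_force: [0.2, 0.4, -0.6]
opening: 0.0328
```

Run:
```python
from h import *
s=read_state();print(s['time'],s['position'],s['ee_rot'],s['wrist_force'],s['moment'],s['opening'])
np.save('w8.npy',s,allow_pickle=True)
im=optics.get_image('wrist');cv2.imwrite('pics/wrist8.png',im)
```

```text
11.85 [0.61407507 0.10800813 0.0505076 ] [-8.99965329e+01 -3.91568904e-02 -1.68771949e+02] [ 0.20047991  0.38028245 -0.64461257] [ 0.04686821 -0.04886153  0.02164015] 0.0328234166928194
```

View pics/wrist8.png

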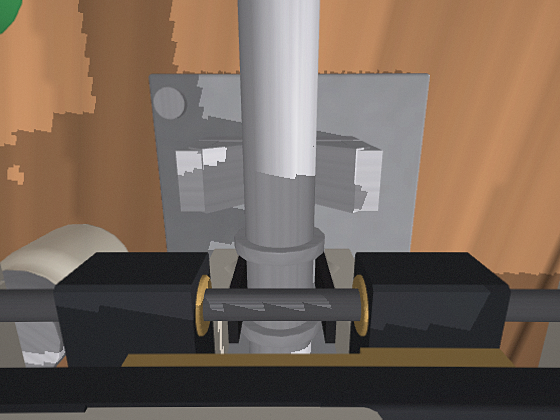

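Run:
```python
from h import *
im=cv2.imread('pics/w2.png');a=cv2.resize(im[240:380,140:340],None,fx=4,fy=4,interpolation=cv2.INTER_CUBIC);cv2.imwrite('pics/w2s.png',a)
im=cv2.imread('pics/side0.png');a=cv2.resize(im[145:245,190:310],None,fx=6,fy=6,interpolation=cv2.INTER_CUBIC);cv2.imwrite('pics/s0s.png',a)
```

```text
(no output)
```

View pics/w2s.png

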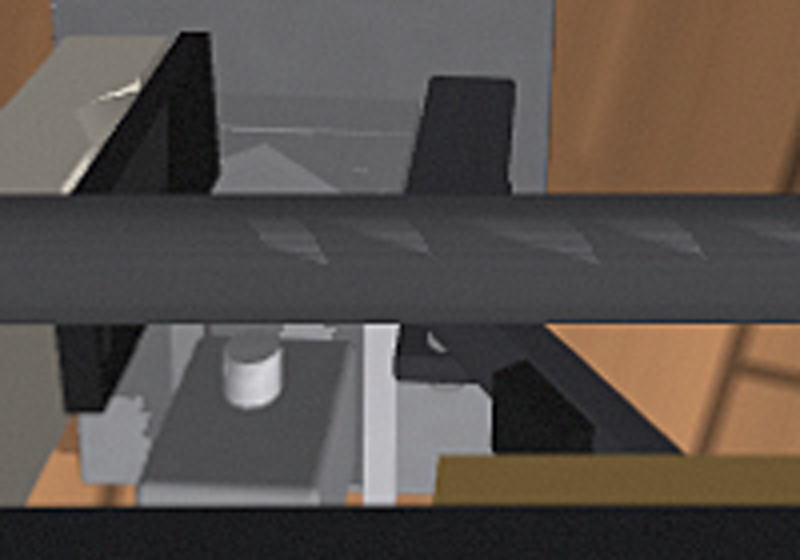

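View pics/s0s.png

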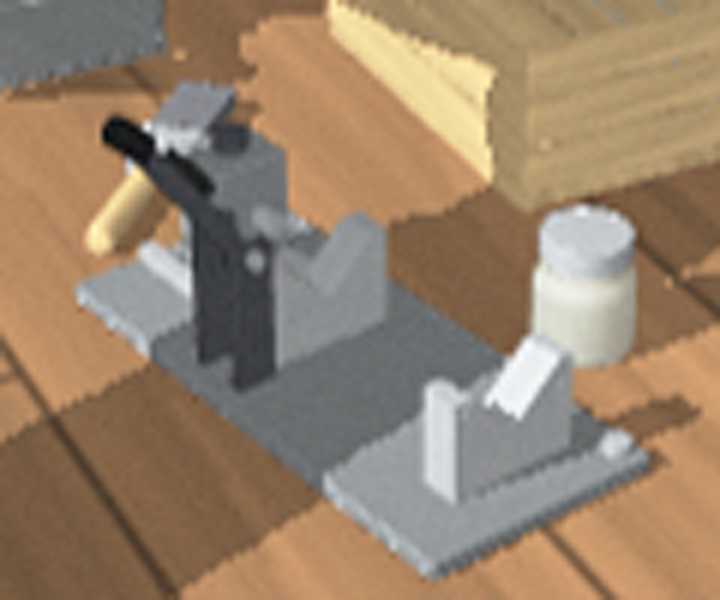

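Run:
```python
from h import *
s=np.load('w2.npy',allow_pickle=True).item();c=cam('wrist',s)
z=lambda p:np.array(p,float)/4+[140,240]-.4
u=np.array([np.cos(np.radians(101.15)),np.sin(np.radians(101.15)),0]);v=np.array([-u[1],u[0],0])
va=np.array([.6246,.0616,.065])
for zz,p in [(.065,(252,352)),(.065,(252,340)),(.065,(251,397)),(.098,(141,486)),(.098,(326,486)),(.098,(140,504)),(.073,(265,143))]:
    q=onz(c,z([p]),zz)[0];print(p,zz,(q-va)@u-.080,(q-va)@v)
```

```text
(252, 352) 0.065 0.11767629589847355 0.0004067195882500219
(252, 340) 0.065 0.11384267369580454 0.0004679579989018668
(251, 397) 0.065 0.13225056985448064 -0.00010238654572086443
(141, 486) 0.098 0.13474629711894925 -0.021002248239991153
(326, 486) 0.098 0.13272771621891627 0.026296342777948106
(140, 504) 0.098 0.1402985270414152 -0.02146330352850886
(265, 143) 0.073 0.04933518531655602 0.006599091266618314
```

Emit:
jog_arm([
  {"tx": -0.6, "ty": 3, "tz": 0, "yaw": 0, "hand": -0.25},
  {"tx": -0.6, "ty": 3, "tz": 0, "yaw": 0, "hand": -0.25},
  {"tx": -0.6, "ty": 3, "tz": 0, "yaw": 0, "hand": -0.25},
  {"tx": -0.4, "ty": 2, "tz": 0, "yaw": 0, "hand": -0.25},
])

```text
time: 12.4
position: [0.6123, 0.119, 0.0509]
ee_rot: [-90.0, 0.0, -168.8]
wrist_force: [2.4, -2.9, -1.0]
opening: 0.0329
```

Run:
```python
from h import *
s=read_state();print(s['time'],s['position'],s['wrist_force'],s['moment'],s['opening'])
im=optics.get_image('wrist');cv2.imwrite('pics/wrist9.png',im)
```

```text
12.4 [0.61230092 0.11903013 0.05089746] [ 2.40808034 -2.89781246 -0.98583843] [-1.10019135 -0.88606968  0.0115655 ] 0.032887450977865454
```

View pics/wrist9.png

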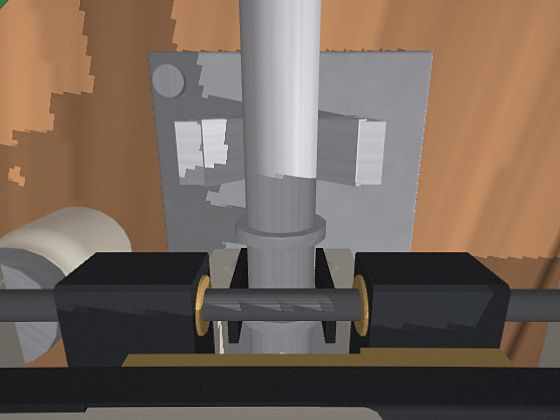

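Emit:
jog_arm([
  {"tx": 1.0, "ty": 0, "tz": 0, "yaw": 0, "hand": -0.2},
  {"tx": 0, "ty": 0, "tz": 0, "yaw": 0, "hand": -0.2},
])

```text
time: 12.7
position: [0.613, 0.1193, 0.0508]
ee_rot: [-90.0, -0.0, -168.8]
wrist_force: [0.3, -0.1, -0.2]
opening: 0.0355
```

Emit:
jog_arm([
  {"tx": -0.4, "ty": 2, "tz": 0, "yaw": 0, "hand": -0.2},
  {"tx": -0.4, "ty": 2, "tz": 0, "yaw": 0, "hand": -0.2},
  {"tx": 0, "ty": 0, "tz": 0, "yaw": 0, "hand": -0.2},
])

```text
time: 13.08
position: [0.6122, 0.123, 0.0508]
ee_rot: [-90.0, -0.0, -168.8]
wrist_force: [0.6, -3.3, -0.6]
opening: 0.0352
```

Emit:
jog_arm([
  {"tx": -0.3, "ty": 1.5, "tz": 0, "yaw": 0, "hand": -0.2},
  {"tx": -0.3, "ty": 1.5, "tz": 0, "yaw": 0, "hand": -0.2},
  {"tx": -0.3, "ty": 1.5, "tz": 0, "yaw": 0, "hand": -0.2},
])

```text
time: 13.45
position: [0.6113, 0.1276, 0.0508]
ee_rot: [-90.0, -0.0, -168.8]
wrist_force: [1.5, -3.2, -0.2]
opening: 0.0352
```

Emit:
jog_arm([
  {"tx": 0, "ty": 0, "tz": 0, "yaw": 0, "hand": -0.2},
])

```text
time: 13.58
position: [0.6113, 0.1277, 0.0508]
ee_rot: [-90.0, -0.0, -168.8]
wrist_force: [0.6, -2.8, -0.3]
opening: 0.0351
```

Run:
```python
from h import *
s=read_state();print(s['time'],s['position'],s['wrist_force'],s['moment'],s['opening'])
im=optics.get_image('wrist');cv2.imwrite('pics/wrist10.png',im)
c=cam('wrist',s)
u=np.array([np.cos(np.radians(101.15)),np.sin(np.radians(101.15)),0])
va=np.array([.6246,.0616,.065])
for x in (-30,-26,-22,-18): print(x,proj(c,[va+u*(.08+x/1000-.016),va+u*(.08+x/1000-.022)]).round(1).tolist())
cv2.imwrite('pics/w10z.png',cv2.resize(im[200:350,200:370],None,fx=4,fy=4,interpolation=cv2.INTER_CUBIC))
```

```text
13.575 [0.61128756 0.12773012 0.05081164] [ 0.63089479 -2.77426122 -0.32260035] [-0.99954708 -0.21994837  0.07628117] 0.035137888340181035
-30 [[282.1, 209.2], [282.1, 195.7]]
-26 [[282.1, 218.0], [282.1, 204.7]]
-22 [[282.1, 226.6], [282.1, 213.6]]
-18 [[282.1, 235.2], [282.1, 222.3]]
```

View pics/w10z.png

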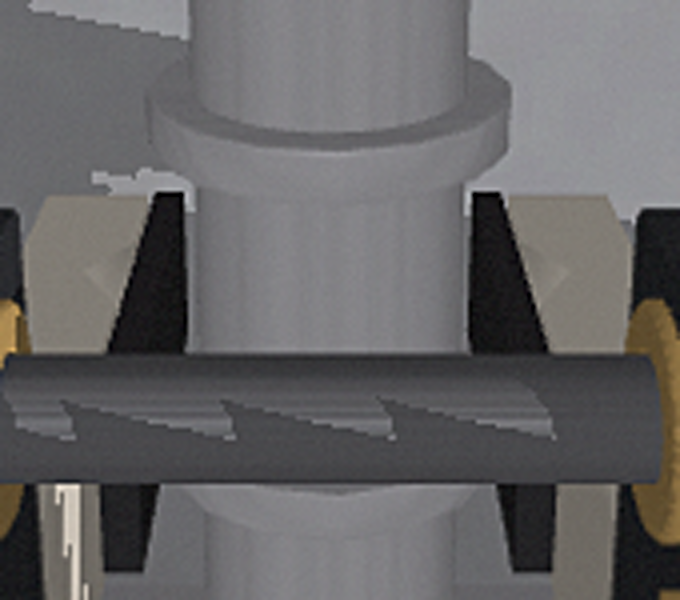

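Emit:
jog_arm([
  {"tx": -0.3, "ty": 1.5, "tz": 0, "yaw": 0, "hand": -0.2},
  {"tx": -0.3, "ty": 1.5, "tz": 0, "yaw": 0, "hand": -0.2},
  {"tx": -0.3, "ty": 1.5, "tz": 0, "yaw": 0, "hand": -0.2},
  {"tx": 0, "ty": 0, "tz": 0, "yaw": 0, "hand": -0.2},
])

```text
time: 14.12
position: [0.6105, 0.1323, 0.0508]
ee_rot: [-90.0, -0.0, -168.8]
wrist_force: [0.2, -2.6, 0.3]
opening: 0.0348
```

Emit:
jog_arm([
  {"tx": -0.3, "ty": 1, "tz": 0, "yaw": 0, "hand": -0.2},
  {"tx": -0.3, "ty": 1, "tz": 0, "yaw": 0, "hand": -0.2},
  {"tx": 0, "ty": 0, "tz": 0, "yaw": 0, "hand": -0.2},
])

```text
time: 14.5
position: [0.61, 0.1342, 0.0509]
ee_rot: [-90.0, 0.0, -168.8]
wrist_force: [0.8, -3.1, -1.0]
opening: 0.0354
```

Emit:
jog_arm([
  {"tx": -0.2, "ty": 1, "tz": 0, "yaw": 0, "hand": -0.2},
  {"tx": -0.1, "ty": 0.5, "tz": 0, "yaw": 0, "hand": -0.2},
  {"tx": 0, "ty": 0, "tz": 0, "yaw": 0, "hand": -0.2},
])

```text
time: 14.88
position: [0.6097, 0.1356, 0.0509]
ee_rot: [-90.0, 0.0, -168.8]
wrist_force: [1.5, -3.3, -2.3]
opening: 0.0349
```

Emit:
jog_arm([
  {"tx": -0.2, "ty": 1, "tz": 0, "yaw": 0, "hand": -0.2},
  {"tx": -0.1, "ty": 0.5, "tz": 0, "yaw": 0, "hand": -0.2},
  {"tx": 0, "ty": 0, "tz": 0, "yaw": 0, "hand": -0.2},
])

```text
time: 15.25
position: [0.6094, 0.1371, 0.0509]
ee_rot: [-90.0, 0.0, -168.8]
wrist_force: [2.0, -3.4, -0.8]
opening: 0.0352
```

Emit:
jog_arm([
  {"tx": -0.2, "ty": 1, "tz": 0, "yaw": 0, "hand": -0.2},
  {"tx": 0, "ty": 0, "tz": 0, "yaw": 0, "hand": -0.2},
])

```text
time: 15.5
position: [0.6092, 0.1381, 0.0509]
ee_rot: [-90.0, 0.0, -168.8]
wrist_force: [2.0, -3.1, -1.8]
opening: 0.0348
```

Emit:
jog_arm([
  {"tx": -0.2, "ty": 1, "tz": 0, "yaw": 0, "hand": -0.2},
  {"tx": 0, "ty": 0, "tz": 0, "yaw": 0, "hand": -0.2},
])

```text
time: 15.75
position: [0.609, 0.1392, 0.0509]
ee_rot: [-90.0, 0.0, -168.8]
wrist_force: [1.8, -3.6, -1.6]
opening: 0.0349
```

Emit:
jog_arm([
  {"tx": 0.1, "ty": 0.7, "tz": 0, "yaw": 0, "hand": -0.2},
  {"tx": 0, "ty": 0, "tz": 0, "yaw": 0, "hand": -0.2},
])

```text
time: 16.0
position: [0.6089, 0.1396, 0.0508]
ee_rot: [-90.0, -0.0, -168.8]
wrist_force: [1.7, -3.9, -0.3]
opening: 0.0354
```

Emit:
jog_arm([
  {"tx": 0.1, "ty": 0.7, "tz": 0, "yaw": 0, "hand": -0.2},
  {"tx": 0, "ty": 0, "tz": 0, "yaw": 0, "hand": -0.2},
])

```text
time: 16.25
position: [0.6088, 0.1401, 0.0508]
ee_rot: [-90.0, -0.0, -168.8]
wrist_force: [0.5, -5.6, 0.7]
opening: 0.0352
```

Emit:
jog_arm([
  {"tx": -0.1, "ty": 0.6, "tz": 0, "yaw": 0, "hand": -0.2},
  {"tx": 0, "ty": 0, "tz": 0, "yaw": 0, "hand": -0.2},
])

```text
time: 16.5
position: [0.6087, 0.1406, 0.0509]
ee_rot: [-90.0, -0.0, -168.8]
wrist_force: [1.0, -5.5, 0.2]
opening: 0.0352
```

Emit:
jog_arm([
  {"tx": -0.1, "ty": 0.6, "tz": 0, "yaw": 0, "hand": -0.2},
  {"tx": 0, "ty": 0, "tz": 0, "yaw": 0, "hand": -0.2},
])

```text
time: 16.75
position: [0.6087, 0.1408, 0.0509]
ee_rot: [-89.9, -0.1, -168.8]
wrist_force: [1.5, -6.5, -0.0]
opening: 0.035
```

Emit:
jog_arm([
  {"tx": -0.1, "ty": 0.6, "tz": 0, "yaw": 0, "hand": -0.2},
  {"tx": 0, "ty": 0, "tz": 0, "yaw": 0, "hand": -0.2},
])

```text
time: 17.0
position: [0.6086, 0.141, 0.0509]
ee_rot: [-89.9, -0.1, -168.8]
wrist_force: [2.7, -9.7, 0.1]
opening: 0.035
```

Emit:
jog_arm([
  {"tx": 0, "ty": -1, "tz": 0, "yaw": 0, "hand": -0.2},
  {"tx": 0.4, "ty": -2.5, "tz": 0, "yaw": 0, "hand": -0.2},
  {"tx": 0.6, "ty": -3, "tz": 0, "yaw": 0, "hand": -0.2},
  {"tx": 0, "ty": 0, "tz": 0, "yaw": 0, "hand": 0.1},
  {"tx": 0, "ty": 0, "tz": 0, "yaw": 0, "hand": 0.1},
])

```text
time: 17.62
position: [0.6099, 0.1359, 0.0509]
ee_rot: [-90.0, 0.0, -168.8]
wrist_force: [-0.0, -0.5, 0.1]
opening: 0.0466
```

Emit:
jog_arm([
  {"tx": 0, "ty": 0, "tz": 3, "yaw": 0, "hand": 0.1},
  {"tx": 0, "ty": 0, "tz": 10, "yaw": 0, "hand": 0.1},
  {"tx": 0, "ty": 0, "tz": 40, "yaw": 0, "hand": 0.1},
  {"tx": 0, "ty": -5, "tz": 50, "yaw": 0, "hand": 0.1},
  {"tx": 0, "ty": -20, "tz": 50, "yaw": 0, "hand": 0.1},
  {"tx": 0, "ty": -20, "tz": 20, "yaw": 0, "hand": -0.5},
  {"tx": 0, "ty": 0, "tz": 0, "yaw": 0, "hand": -1},
  {"tx": 0, "ty": 0, "tz": 0, "yaw": 0, "hand": -1},
])

```text
time: 18.62
position: [0.6094, 0.0908, 0.2235]
ee_rot: [-90.0, -0.0, -168.8]
wrist_force: [0.1, 0.5, 0.2]
opening: 0.0235
```

Run:
```python
from h import *
s=read_state();print(s['time'],s['position'],s['ee_rot'],s['wrist_force'],s['opening'])
np.save('w11.npy',s,allow_pickle=True)
for n in ['wrist','side']:
  im=optics.get_image(n);cv2.imwrite(f'pics/{n}11.png',im)
  if n=='side': cv2.imwrite('pics/side11z.png',cv2.resize(im[145:245,190:310],None,fx=6,fy=6,interpolation=cv2.INTER_CUBIC))
```

```text
18.625 [0.60939667 0.09082665 0.22352812] [-9.00182005e+01 -2.95131743e-02 -1.68791712e+02] [0.09908967 0.51019283 0.23699908] 0.023549808556506898
```

View pics/wrist11.png

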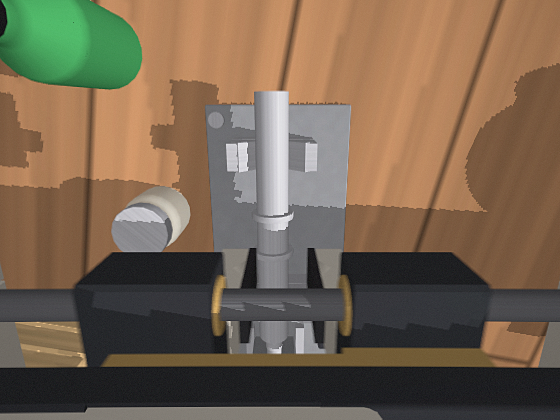

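View pics/side11z.png

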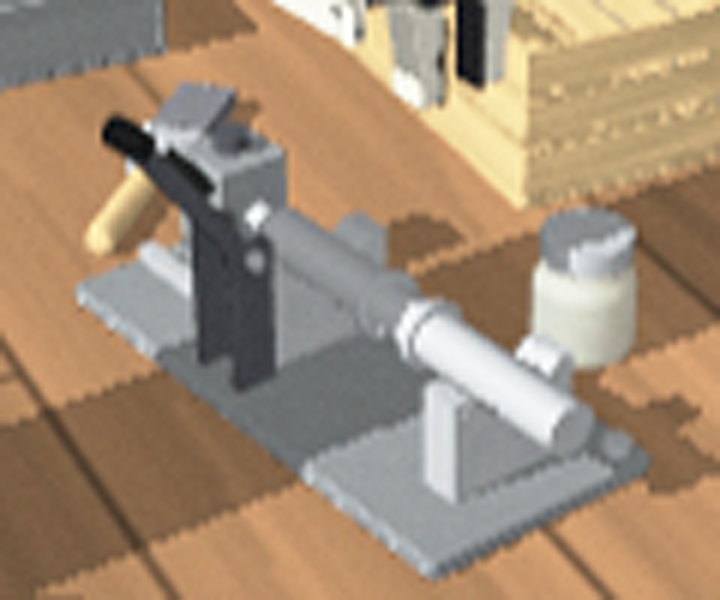

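Emit:
jog_arm([
  {"tx": -7, "ty": 40, "tz": 5, "yaw": 0, "hand": -1},
  {"tx": -8, "ty": 55, "tz": 5, "yaw": 0, "hand": -1},
  {"tx": -8, "ty": 55, "tz": 0, "yaw": 0, "hand": -1},
  {"tx": -8, "ty": 55, "tz": 0, "yaw": 0, "hand": -1},
  {"tx": -6, "ty": 30, "tz": 0, "yaw": 0, "hand": -1},
  {"tx": 0, "ty": 0, "tz": 0, "yaw": 0, "hand": -1},
  {"tx": 0, "ty": 0, "tz": 0, "yaw": 0, "hand": -1},
])

```text
time: 19.6
position: [0.5724, 0.3257, 0.2328]
ee_rot: [-89.9, -0.1, -168.7]
wrist_force: [-0.6, 0.5, -0.6]
opening: 0.0006
```

Run:
```python
from h import *
s=read_state();print(s['time'],s['position'],s['ee_rot'],s['wrist_force'],s['opening'])
np.save('w12.npy',s,allow_pickle=True)
im=optics.get_image('wrist');cv2.imwrite(f'pics/w12.png',im)
```

```text
19.6 [0.57242731 0.32570859 0.23283703] [-8.99410253e+01 -8.58382752e-02 -1.68729291e+02] [-0.55047301  0.47729436 -0.57021741] 0.0005589033859749133
```

View pics/w12.png

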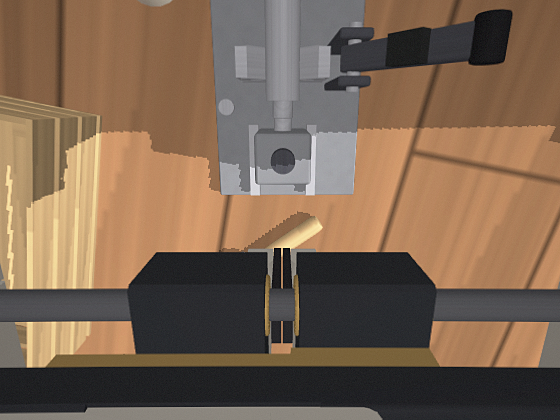

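Run:
```python
from h import *
im=cv2.imread('pics/w12.png');cv2.imwrite('pics/w12z.png',cv2.resize(im[0:200,210:530],None,fx=2.5,fy=2.5,interpolation=cv2.INTER_CUBIC));cv2.imwrite('pics/w12y.png',cv2.resize(im[80:200,240:330],None,fx=5,fy=5,interpolation=cv2.INTER_CUBIC))
s=np.load('w12.npy',allow_pickle=True).item();c=cam('wrist',s)
u=np.array([np.cos(np.radians(101.15)),np.sin(np.radians(101.15)),0]);v=np.array([-u[1],u[0],0])
o=np.array([.6246,.0616,0])+.08*u;F=lambda x,y,z:o+u*x+v*y+[0,0,z]
print('o',o)
for t in (0,.1,.2):
    a=np.radians(40)-t
    for xx in (-.013,.013): print(t,proj(c,F(.078+xx,.056+.102*np.sin(a),.094+.102*np.cos(a))))
print('nose -5',proj(c,F(.125,0,.065)),'shoulder',proj(c,F(.110,0,.065)), 'face top',proj(c,F(.1335,0,.098)))
```

```text
o [0.60912974 0.14008994 0.        ]
0 [[499.80171306  15.02023333]]
0 [[491.34482119  65.33523343]]
0.1 [[491.5316254   12.32668742]]
0.1 [[483.15159092  64.23465566]]
0.2 [[480.7530827    9.88886687]]
0.2 [[472.59341224  63.24692271]]
nose -5 [[281.74147921 118.75439786]] shoulder [[281.75868004 101.43120952]] face top [[281.81319268 131.0160654 ]]
```

View pics/w12y.png

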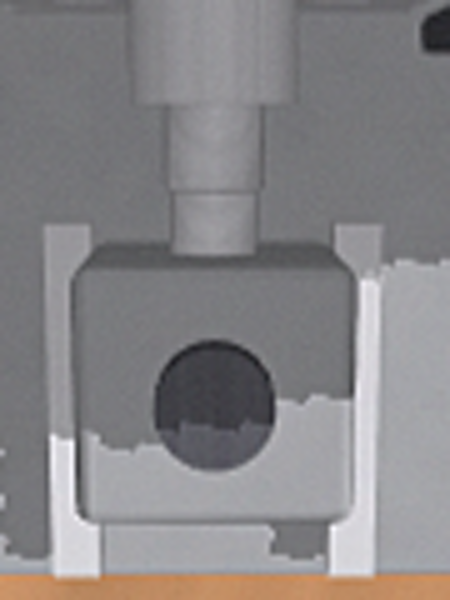

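View pics/w12z.png

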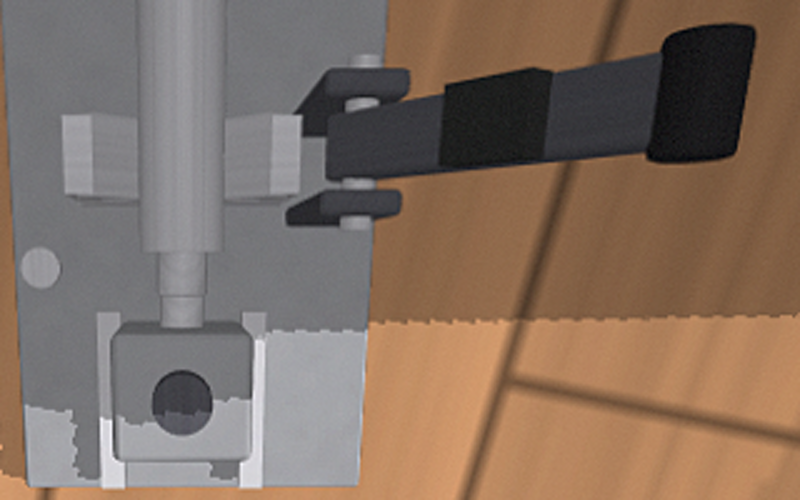

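Emit:
jog_arm([
  {"tx": -25, "ty": -25, "tz": 0, "yaw": 0, "hand": -1},
  {"tx": -40, "ty": -39, "tz": 0, "yaw": 0, "hand": -1},
  {"tx": -40, "ty": -39, "tz": 0, "yaw": 0, "hand": -1},
  {"tx": -40, "ty": -39, "tz": -7, "yaw": 0, "hand": -1},
  {"tx": 0, "ty": 0, "tz": -30, "yaw": 0, "hand": -1},
  {"tx": 0, "ty": 0, "tz": -30, "yaw": 0, "hand": -1},
  {"tx": 0, "ty": 0, "tz": 0, "yaw": 0, "hand": -1},
  {"tx": 0, "ty": 0, "tz": 0, "yaw": 0, "hand": -1},
])

```text
time: 20.65
position: [0.4285, 0.1837, 0.1679]
ee_rot: [-90.0, 0.1, -168.8]
wrist_force: [-0.3, -0.3, 0.6]
opening: 0.0004
```

Run:
```python
from h import *
s=read_state();print(s['time'],s['position'],s['ee_rot'],s['wrist_force'],s['opening'])
im=optics.get_image('wrist');cv2.imwrite(f'pics/w13.png',im)
im=optics.get_image('side');cv2.imwrite('pics/s13.png',cv2.resize(im[100:245,140:310],None,fx=4,fy=4,interpolation=cv2.INTER_CUBIC))
u=np.array([np.cos(np.radians(101.15)),np.sin(np.radians(101.15)),0]);v=np.array([-u[1],u[0],0])
r=s['position']-[.6091,.1401,0];print(r@u,r@v)
```

```text
20.65 [0.42854594 0.18366146 0.16793745] [-9.00072954e+01  6.08875100e-02 -1.68795179e+02] [-0.25848564 -0.27208196  0.5646534 ] 0.0003991962918207709
0.07765443442145767 0.1687221367309743
```

View pics/w13.png

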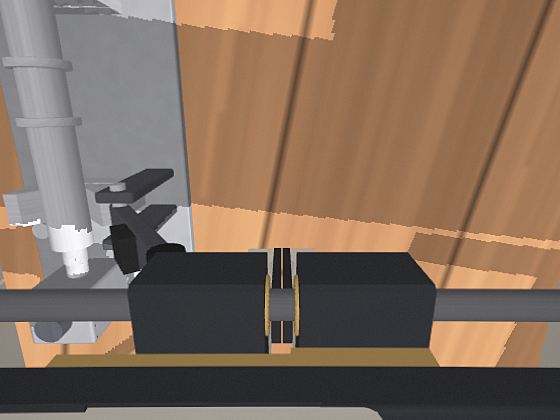

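View pics/s13.png

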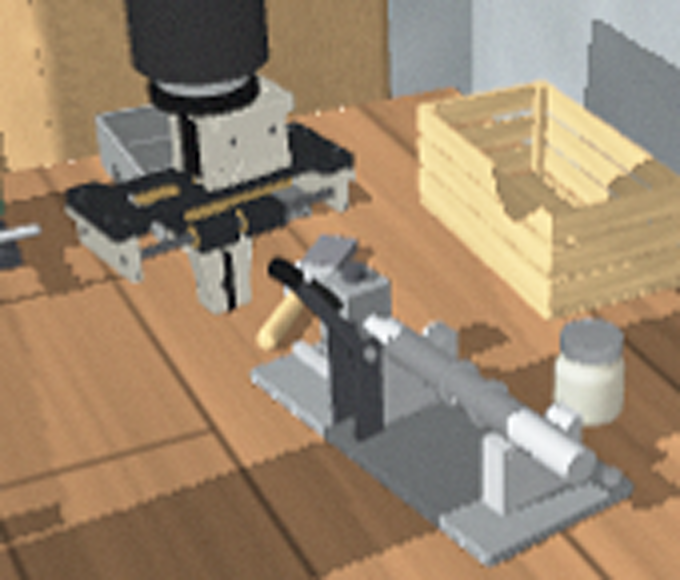

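Emit:
jog_arm([
  {"tx": 8, "ty": 1.6, "tz": -10, "yaw": 0, "hand": -1},
  {"tx": 8, "ty": 1.6, "tz": 0, "yaw": 0, "hand": -1},
  {"tx": 8, "ty": 1.6, "tz": 0, "yaw": 0, "hand": -1},
  {"tx": 8, "ty": 1.6, "tz": 0, "yaw": 0, "hand": -1},
])

```text
time: 21.25
position: [0.4582, 0.1893, 0.1572]
ee_rot: [-89.9, -0.3, -168.8]
wrist_force: [-24.1, -1.0, 25.2]
opening: 0.0003
```

Emit:
jog_arm([
  {"tx": 8, "ty": 1.6, "tz": 0, "yaw": 0, "hand": -1},
  {"tx": 8, "ty": 1.6, "tz": 0, "yaw": 0, "hand": -1},
  {"tx": 8, "ty": 1.6, "tz": 0, "yaw": 0, "hand": -1},
  {"tx": 8, "ty": 1.6, "tz": 0, "yaw": 0, "hand": -1},
])

```text
time: 21.75
position: [0.4918, 0.1963, 0.1573]
ee_rot: [-90.0, -0.1, -168.8]
wrist_force: [-5.2, -0.1, 5.5]
opening: 0.0005
```

Run:
```python
from h import *
s=read_state();print(s['time'],s['position'],s['ee_rot'],s['wrist_force'],s['opening'])
im=optics.get_image('side');cv2.imwrite('pics/s14.png',cv2.resize(im[100:245,140:310],None,fx=4,fy=4,interpolation=cv2.INTER_CUBIC))
```

```text
21.75 [0.49184452 0.19626822 0.15726456] [-8.99775243e+01 -5.91680427e-02 -1.68770134e+02] [-5.18636682 -0.10905129  5.47002348] 0.0005056222010384778
```

View pics/s14.png

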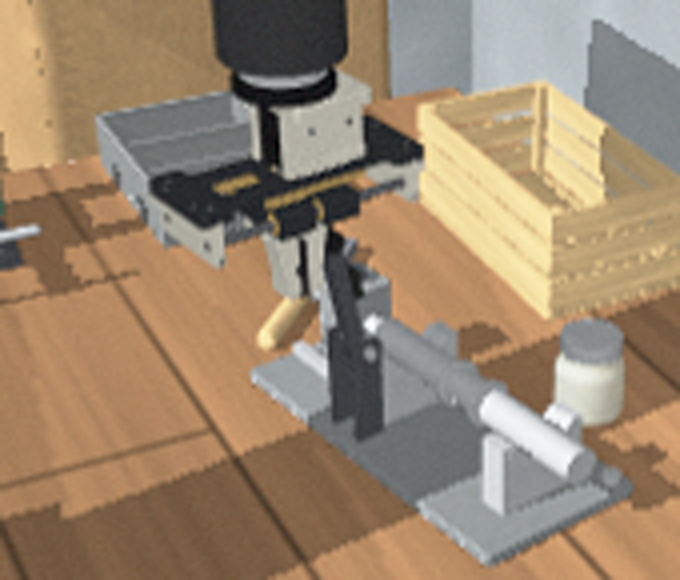

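Emit:
jog_arm([
  {"tx": 8, "ty": 1.6, "tz": 0, "yaw": 0, "hand": -1},
  {"tx": 8, "ty": 1.6, "tz": 0, "yaw": 0, "hand": -1},
  {"tx": 8, "ty": 1.6, "tz": 0, "yaw": 0, "hand": -1},
  {"tx": 8, "ty": 1.6, "tz": 0, "yaw": 0, "hand": -1},
  {"tx": 8, "ty": 1.6, "tz": 0, "yaw": 0, "hand": -1},
])

```text
time: 22.42
position: [0.5318, 0.2045, 0.1562]
ee_rot: [-90.0, -0.1, -168.8]
wrist_force: [-5.0, 0.9, -1.6]
opening: 0.0006
```

Emit:
jog_arm([
  {"tx": 8, "ty": 1.6, "tz": 0, "yaw": 0, "hand": -1},
  {"tx": 8, "ty": 1.6, "tz": 0, "yaw": 0, "hand": -1},
  {"tx": 8, "ty": 1.6, "tz": 0, "yaw": 0, "hand": -1},
  {"tx": 6, "ty": 1.2, "tz": 0, "yaw": 0, "hand": -1},
])

```text
time: 22.92
position: [0.5623, 0.2106, 0.1567]
ee_rot: [-90.0, -0.0, -168.8]
wrist_force: [-3.6, -0.3, 0.4]
opening: 0.0004
```

Run:
```python
from h import *
s=read_state();print(s['time'],s['position'],s['ee_rot'],s['wrist_force'],s['opening'])
im=optics.get_image('side');cv2.imwrite('pics/s15.png',cv2.resize(im[100:245,140:310],None,fx=4,fy=4,interpolation=cv2.INTER_CUBIC))
u=np.array([np.cos(np.radians(101.15)),np.sin(np.radians(101.15)),0]);v=np.array([-u[1],u[0],0])
r=s['position']-[.6091,.1401,0];print(r@u,r@v)
```

```text
22.925 [0.56234081 0.21058134 0.15667543] [-8.99893631e+01 -1.43728752e-02 -1.68776396e+02] [-3.60212914 -0.34094977  0.37937825] 0.00042960220562443443
0.07819316624378916 0.03224701824320637
```

View pics/s15.png

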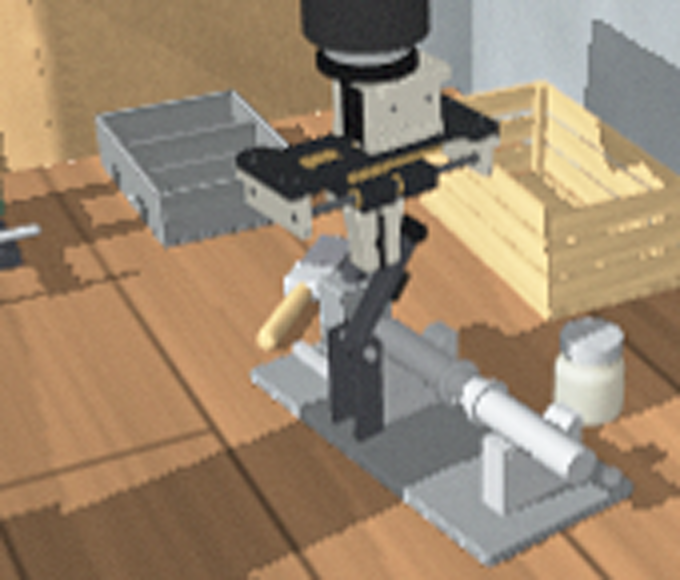

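Emit:
jog_arm([
  {"tx": 7, "ty": 1.4, "tz": 0, "yaw": 0, "hand": -1},
  {"tx": 7, "ty": 1.4, "tz": 0, "yaw": 0, "hand": -1},
  {"tx": -10, "ty": -2, "tz": 0, "yaw": 0, "hand": -1},
  {"tx": -10, "ty": -2, "tz": 20, "yaw": 0, "hand": -1},
  {"tx": 0, "ty": 0, "tz": 30, "yaw": 0, "hand": -1},
  {"tx": 20, "ty": 4, "tz": 0, "yaw": 0, "hand": -1},
  {"tx": 35, "ty": 7, "tz": 0, "yaw": 0, "hand": -1},
  {"tx": 0, "ty": 0, "tz": 0, "yaw": 0, "hand": -1},
])

```text
time: 23.98
position: [0.6122, 0.2208, 0.2083]
ee_rot: [-90.0, 0.1, -168.8]
wrist_force: [-0.3, -0.6, -1.4]
opening: 0.0004
```

Run:
```python
from h import *
s=read_state();print(s['time'],s['position'],s['ee_rot'],s['wrist_force'],s['opening'])
im=optics.get_image('side');cv2.imwrite('pics/s16.png',cv2.resize(im[100:245,140:310],None,fx=4,fy=4,interpolation=cv2.INTER_CUBIC))
u=np.array([np.cos(np.radians(101.15)),np.sin(np.radians(101.15)),0]);v=np.array([-u[1],u[0],0])
r=s['position']-[.6091,.1401,0];print(r@u,r@v)
cs=cam('side')
for p in (35,45,55):
  a=np.radians(p);P=np.array([.6091,.1401,0])+u*.078+v*(.056-.102*np.sin(a))+[0,0,.094+.102*np.cos(a)]
  print(p,(proj(cs,P)[0]-[140,100])*4)
```

```text
23.975 [0.61224752 0.22080596 0.20831649] [-9.00236356e+01  1.35115877e-01 -1.68782296e+02] [-0.27016826 -0.60375072 -1.39162097] 0.00041448065150652495
0.07857391600063075 -0.018694884879627612
35 [408.5704284  226.73577988]
45 [422.49069517 234.6094605 ]
55 [434.00238297 245.48933086]
```

View pics/s16.png

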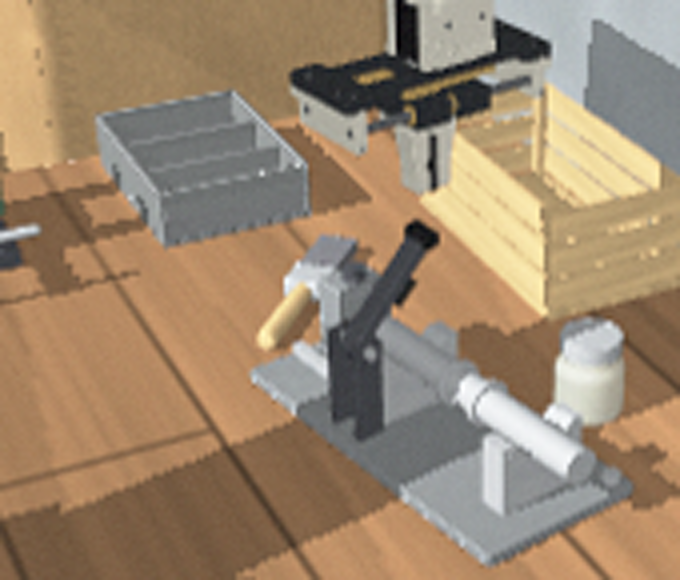

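Emit:
jog_arm([
  {"tx": 0, "ty": 0, "tz": -20, "yaw": 0, "hand": -1},
  {"tx": 3, "ty": 0.6, "tz": -10, "yaw": 0, "hand": -1},
  {"tx": 5, "ty": 1, "tz": -8, "yaw": 0, "hand": -1},
  {"tx": 5, "ty": 1, "tz": -8, "yaw": 0, "hand": -1},
  {"tx": 4, "ty": 0.8, "tz": -8, "yaw": 0, "hand": -1},
  {"tx": 4, "ty": 0.8, "tz": -8, "yaw": 0, "hand": -1},
])

```text
time: 24.78
position: [0.6347, 0.2255, 0.1468]
ee_rot: [-90.1, 0.3, -168.7]
wrist_force: [4.5, 0.2, 5.1]
opening: 0.0005
```

Emit:
jog_arm([
  {"tx": 3, "ty": 0.6, "tz": -8, "yaw": 0, "hand": -1},
  {"tx": 2, "ty": 0.4, "tz": -8, "yaw": 0, "hand": -1},
  {"tx": 1, "ty": 0.2, "tz": -8, "yaw": 0, "hand": -1},
  {"tx": 0, "ty": 0, "tz": -6, "yaw": 0, "hand": -1},
  {"tx": 0, "ty": 0, "tz": 0, "yaw": 0, "hand": -1},
])

```text
time: 25.4
position: [0.6367, 0.2253, 0.1137]
ee_rot: [-90.0, -0.2, -168.8]
wrist_force: [-1.3, -0.3, 0.5]
opening: 0.0005
```

Run:
```python
from h import *
s=read_state();print(s['time'],s['position'],s['ee_rot'],s['wrist_force'],s['opening'])
im=optics.get_image('side');cv2.imwrite('pics/s17.png',cv2.resize(im[100:245,140:310],None,fx=4,fy=4,interpolation=cv2.INTER_CUBIC))
u=np.array([np.cos(np.radians(101.15)),np.sin(np.radians(101.15)),0]);v=np.array([-u[1],u[0],0])
r=s['position']-[.6091,.1401,0];print(r@u,r@v)
```

```text
25.4 [0.63671918 0.225272   0.1136581 ] [-8.99631007e+01 -1.58038469e-01 -1.68788797e+02] [-1.32182933 -0.27515073  0.50672407] 0.0004559057593306774
0.0782233666386193 -0.043568261624156175
```

View pics/s17.png

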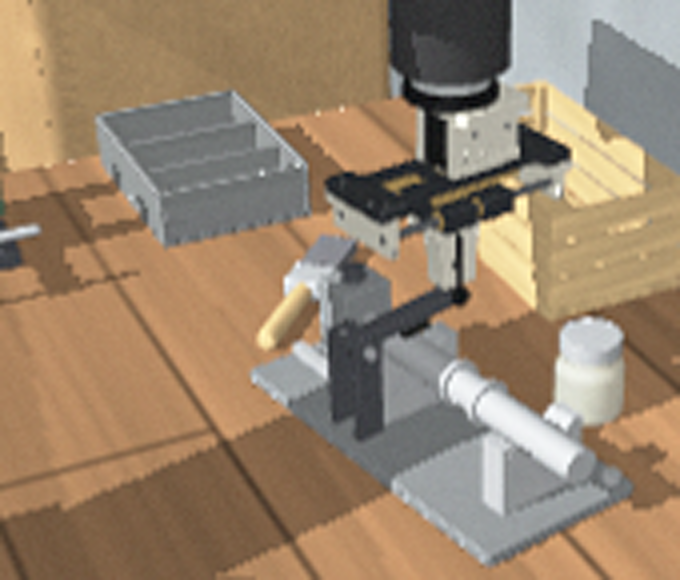

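Emit:
jog_arm([
  {"tx": 1, "ty": 0.2, "tz": -3, "yaw": 0, "hand": -1},
  {"tx": 0, "ty": 0, "tz": -3, "yaw": 0, "hand": -1},
  {"tx": 0, "ty": 0, "tz": -2, "yaw": 0, "hand": -1},
  {"tx": 0, "ty": 0, "tz": 0, "yaw": 0, "hand": -1},
])

```text
time: 25.95
position: [0.6388, 0.2259, 0.1067]
ee_rot: [-90.0, -0.0, -168.8]
wrist_force: [0.6, 0.8, 0.9]
opening: -0.0
```

Emit:
jog_arm([
  {"tx": 0, "ty": 0, "tz": -1, "yaw": 0, "hand": -1},
  {"tx": 0, "ty": 0, "tz": 0, "yaw": 0, "hand": -1},
])

```text
time: 26.2
position: [0.6388, 0.226, 0.1059]
ee_rot: [-90.0, -0.0, -168.8]
wrist_force: [0.2, -0.8, 0.5]
opening: 0.0008
```

Emit:
jog_arm([
  {"tx": 0, "ty": 0, "tz": -1, "yaw": 0, "hand": -1},
  {"tx": 0, "ty": 0, "tz": 0, "yaw": 0, "hand": -1},
])

```text
time: 26.45
position: [0.639, 0.226, 0.1049]
ee_rot: [-90.0, 0.0, -168.8]
wrist_force: [1.1, -0.3, 1.0]
opening: 0.0007
```

Emit:
jog_arm([
  {"tx": 0, "ty": 0, "tz": -1, "yaw": 0, "hand": -1},
  {"tx": 0, "ty": 0, "tz": 0, "yaw": 0, "hand": -1},
])

```text
time: 26.7
position: [0.639, 0.226, 0.1039]
ee_rot: [-90.0, 0.0, -168.8]
wrist_force: [1.1, -1.2, 1.8]
opening: 0.0004
```

Emit:
jog_arm([
  {"tx": 0, "ty": 0, "tz": -1, "yaw": 0, "hand": -1},
  {"tx": 0, "ty": 0, "tz": 0, "yaw": 0, "hand": -1},
])

```text
time: 26.95
position: [0.6391, 0.226, 0.1033]
ee_rot: [-90.0, 0.0, -168.8]
wrist_force: [0.4, -1.3, 4.8]
opening: 0.0006
```

Emit:
jog_arm([
  {"tx": 0, "ty": 0, "tz": -0.7, "yaw": 0, "hand": -1},
  {"tx": 0, "ty": 0, "tz": 0, "yaw": 0, "hand": -1},
])

```text
time: 27.2
position: [0.6391, 0.226, 0.1031]
ee_rot: [-90.0, 0.1, -168.8]
wrist_force: [-1.9, -0.4, 7.5]
opening: 0.0005
```

Emit:
jog_arm([
  {"tx": 0, "ty": 0, "tz": -0.5, "yaw": 0, "hand": -1},
  {"tx": 0, "ty": 0, "tz": 0, "yaw": 0, "hand": -1},
  {"tx": 0, "ty": 0, "tz": 0, "yaw": 0, "hand": -1},
])

```text
time: 27.58
position: [0.6391, 0.226, 0.1031]
ee_rot: [-90.0, 0.1, -168.7]
wrist_force: [-2.4, -1.1, 10.6]
opening: 0.0003
```

Emit:
jog_arm([
  {"tx": 0, "ty": 0, "tz": 3, "yaw": 0, "hand": -1},
  {"tx": 0, "ty": 0, "tz": 10, "yaw": 0, "hand": -1},
  {"tx": 0, "ty": 20, "tz": 40, "yaw": 0, "hand": -1},
  {"tx": -7, "ty": 50, "tz": 50, "yaw": 0, "hand": -1},
  {"tx": -20, "ty": 30, "tz": 26, "yaw": 0, "hand": -1},
  {"tx": -40, "ty": 0, "tz": 0, "yaw": 0, "hand": -1},
  {"tx": 0, "ty": 0, "tz": 0, "yaw": 0, "hand": -1},
  {"tx": 0, "ty": 0, "tz": 0, "yaw": 0, "hand": -1},
])

```text
time: 28.58
position: [0.5727, 0.32, 0.225]
ee_rot: [-90.0, 0.0, -168.7]
wrist_force: [-0.1, -0.3, 0.0]
opening: 0.0006
```

Run:
```python
from h import *
s=read_state();print(s['time'],s['position'],s['ee_rot'],s['wrist_force'],s['opening'])
im=optics.get_image('wrist');cv2.imwrite('pics/w18.png',im)
im=optics.get_image('side');cv2.imwrite('pics/s18.png',cv2.resize(im[145:245,190:310],None,fx=6,fy=6,interpolation=cv2.INTER_CUBIC))
cv2.imwrite('pics/side18.png',im)
c=cam('wrist',s);cs=cam('side')
u=np.array([np.cos(np.radians(101.15)),np.sin(np.radians(101.15)),0]);v=np.array([-u[1],u[0],0])
o=np.array([.6091,.1401,0]);F=lambda x,y,z:o+u*x+v*y+[0,0,z]
print('nose',proj(c,F(.125,0,.065)),proj(c,F(.110,0,.065)))
for t in (2.15,2.235,2.27):
  a=t-np.radians(40);P=F(.078,.056-.102*np.sin(a),.094+.102*np.cos(a));print(t,(proj(cs,P)-[190,145])*6,proj(c,P))
```

```text
28.575 [0.57270636 0.32004968 0.2250005 ] [-9.00068405e+01  1.67198068e-02 -1.68740691e+02] [-0.05257068 -0.31888995  0.00290382] 0.0005706483714256373
nose [[281.17039685 125.41946396]] [[281.17633403 107.8555148 ]]
2.15 [[377.33350306 162.84754334]] [[219.67646722  63.09744877]]
2.235 [[378.35718918 175.95575043]] [[220.74355431  64.36963642]]
2.27 [[378.47483479 181.45860059]] [[221.44391569  64.87291119]]
```

View pics/w18.png

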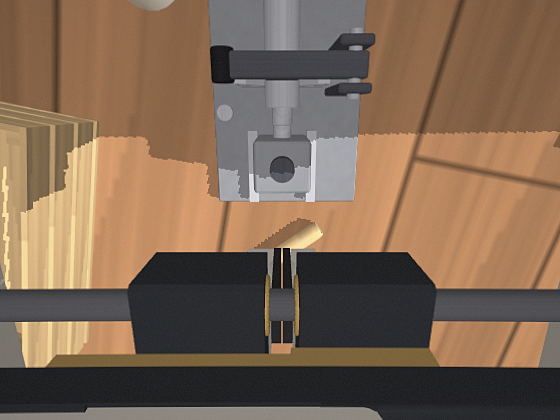

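View pics/s18.png

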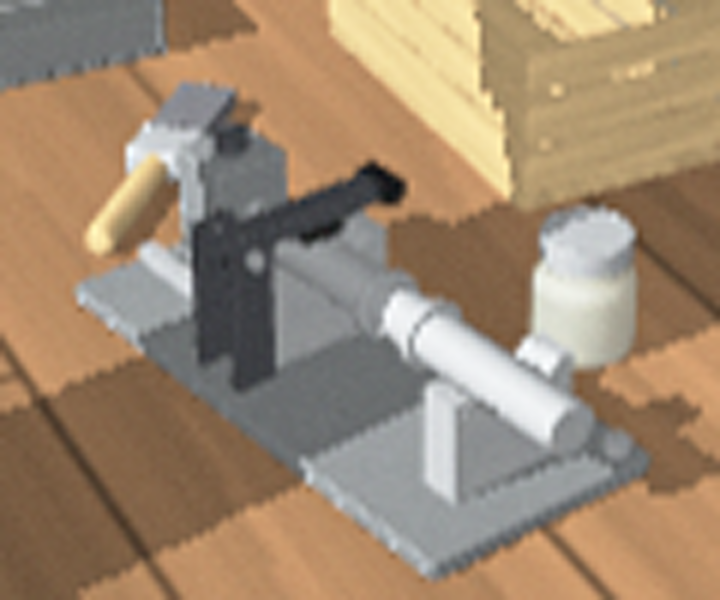

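Run:
```python
from h import *
print(manip.hand_in())
```

```text
the job is handed in; nothing more can be done
None
```

The axle is in both V-blocks with its narrow end against the stop. The plunger is pushed in, the hold-down arm is pressed onto the axle, and the gripper is clear. I handed the job in at about 28.6 s; it reported no verdict.

- **Seating:** the wrist image showed the axle centred in the V-block far from the stop. Its axis came out at about 65 mm by tool height. I did not measure the V-block near the stop separately.
- **Plunger:** the nose is at fixture x of about 125 mm and the free plunger tip was at about 118 mm, so it is in by 7 to 8 mm, give or take about 2 mm. That measurement alone does not prove the required 6 mm. The better evidence is the push force, which rose from about 3.5 N to 9.7 N while the axle almost stopped moving.
- **Clamp:** I pressed the tip with about 10.6 N until it stopped at 103 mm, the height for a level arm. The last side image matches 2.27 rad. In the last wrist image the nose and shoulder had not visibly moved.
- **Other things on the bench:** nothing I handled touched them as far as the pictures show, but I made no final check of their positions.
- **Disagreement between checks:** the top camera placed the base plate 4 to 6 mm off the wrist camera's reading. I used the wrist camera, whose V-block measurements matched the given sizes to about 1 mm.
- **Force peak:** the wrist force read about 24 N sideways and 25 N vertically when the fingers first met the hold-down arm, below the 40 N limit. It was about 5 N afterwards.

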